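# Unhook the basket rack from the disintegration tester

### The job

The disintegration test is over: take the basket rack off the hook of the tester's lift arm. Raise it, tilt it and ease its eye back over the spring barb by feel, never loading the tester or its arm with more than 15 N, then set the rack down gently, upright and flat on the floor of the drain tray, let go of it, and leave everything else where it is.

Things in the scene. Friction and masses are not known exactly. Their poses are not given: they have to be found in the camera images.
- tester: disintegration tester, fixed: a white drive housing with a blue top (y 145 to 335 mm, x +-120, 167 mm high) and an aluminium beaker plate below the hook (x +-75, y -78 to 148, with its collar 30 mm high). Origin: on the bench straight below the root of the hook; the hook points along -y.
- lift: the tester's lift arm, fixed, parked at a different height each time. Origin: root of the hook on its centre line, at the arm's end, 186 to 211 mm above the bench; axes as the tester's, the hook points along -y. Arm 20 mm wide, top 7 mm above the origin, along +y to a crosshead (105 mm wide, y 202 to 228, top at 8, screws 11). More than 15 N on it or on the hook harms it.
- hook_root (a point): same point as the lift's origin. In the plane x = 0, with u along -y and h up (mm), the rigid hook is a 6 mm round bar (0,0), (L,0), (L+4,3), (L+8,18). It is screwed in and locked at any L from 28 to 48 mm: no pose tells L, it must be felt (or seen). Its spring barb is a 4 mm round bar from a pivot at (L+8,18) back to (L-0.5,12.5).
- eye (a point): centre of the eye in the rack's strap, 125 mm up; axes of rack; 14 mm wide (x), 16 mm high (z). At the start its upper edge hangs on the hook. It passes the hook's end only raised and tilted 35 to 45 degrees, grip towards the lift arm. Its upper edge then folds the barb down to the nose from above, against a spring (2 to 4 N at its end, more near its pivot; 26 degrees at most); from below the barb holds.
- rack: basket rack on the hook, 0.25 to 0.38 kg: six glass tubes between two 90 mm round plates (0 to 6 and 77 to 83 mm up), nuts to 87 mm, boss 18 mm across to 99 mm; above, an upright steel strap 26 mm wide (x), 4 mm thick (y), 95 to 170 mm up, with the eye; on top the grip block. Origin: centre of the underside, z up, y roughly as the tester's. Its centre of mass lies about 55 mm up.
- grip (a point): centre of the rack's black grip block, 184 mm above the rack's underside, axes of rack; the block is 30 mm wide (x), 14 mm thick (y) and 34 mm high (167 to 201 mm up)
- tray: square steel drain tray, fixed, 150 x 150 mm outside, rim 16 mm high and 4 mm thick, floor 4 mm above the bench; origin: centre of its underside, x and y along its sides
- beaker: empty 1 L glass beaker, 104 mm across, 145 mm tall; a bystander, origin: centre of its underside
- reagent: amber glass bottle, 72 mm across, 150 mm tall, standing; a bystander, origin: centre of its underside
- jar: small white plastic tablet jar, 44 mm across, 62 mm tall, standing; a bystander, origin: centre of its underside
- timer: flat white timer lying on the bench, 85 x 60 x 16 mm; a bystander, origin: centre of its underside
- dish: glass petri dish, 90 mm across, 14 mm tall; a bystander, origin: centre of its underside
- forceps: steel forceps lying on the bench, 130 mm long, 8 mm high; a bystander, origin: centre of its underside
- vials: white block 80 x 170 x 45 mm with ten capped glass vials, 75 mm high in all; a bystander, origin: centre of its underside
There are look-alikes about, which are no part of the job. Of the things shaped like the tray, the steel one is meant. Leave any green look-alike of the rack alone.

How it is judged:
On the way:
1. the rack is off the hook, lifted clear of the tester (contact force between rack and lift below 0.05 N and height (world z) of rack above 0.03 m and y of eye in the frame of lift below -0.075 m), for 0.2 s.
At the end, for the whole second after the job is handed in: The rack stands upright (within 3 degrees) and at rest with its lower plate flat on the floor of the drain tray, inside the rim (centre within 30 mm of the tray's middle along each side), released; the bystanders stand where they were (within 15 mm) (angle between rack's own z axis and vertical below 0.05 rad and z of rack in the frame of tray between 0.001 and 0.008 m and x of rack in the frame of tray between -0.03 and 0.03 m and y of rack in the frame of tray between -0.03 and 0.03 m and linear speed of rack below 0.01 m/s and angular speed of rack below 0.1 rad/s); the robot touches nothing.
It fails at once if the tester (housing, arm or hook) is loaded with more than 15 N (contact force between any of lift, tester and anything else above 15 N).
It fails at once if the rack is set down or dropped hard on the tray (more than 40 N) (contact force between rack and tray above 40 N).
It fails at once if a bystander is moved by more than 15 mm (distance of any of beaker, reagent, jar, timer, dish, forceps, vials from where it was at the start of the episode above 0.015 m).
It also fails if it takes over 67 s, if anything falls off the work surface, if the arm or the gripper's body presses on something with over 40 N, if the wrist force passes 120 N, or if a joint passes its speed limit or range.

### The arm

A 6-joint arm with a two-finger parallel gripper is mounted at the origin on the work surface. World frame = base frame: x ahead of the robot, y to its left, z up, the work surface at z = 0. Lengths are in m, angles in rad, forces in N, time in s.
With the tool pointing down it reaches from about 0.35 to 0.925 m from the base axis. Payload 6.4 kg.
Tool frame: the origin (TCP) lies at the very end of the fingers, on their centre line; the grasp point (between the pads) lies 19 mm behind it; z points along the fingers, y is the direction in which the jaws open and shut (so a half turn about z gives the same grasp; the last joint's range is limited). The gripper opens to 94 mm and grips with 3 to 60 N. Pads are 16 mm wide; open, the fingers measure 119 mm over their backs; the gripper's body (75 mm by 177 mm) begins 78 mm behind the grasp point.
Start: joints at [-1.514, 0.245, 1.558, -0, 1.339, -0.174], TCP at [0.149, -0.633, 0.205] pointing down, gripper open.
Joint ranges: [-3.13, 3.13], [-1.02, 2.26], [0.13, 2.54], [-0.95, 4.09], [0.21, 2.88], [-2.74, 2.74]. Speed limits (rad/s): [2.57, 2.57, 3.14, 3.14, 3.14, 3.14].

### API

Orientations are given as a unit quaternion [w, x, y, z].
In Python, from station import env gives the robot as it stands.
- The arm moves only by the tool apply_moves, never from a script. Its argument "plan" is text: rows parted by semicolons, each of 7 numbers parted by spaces: the shift along the tool's x, y, z in cm, then the turn, a rotation vector about the tool's x, y, z in degrees, then the closure, from -1 (fully open) to 1 (shut). A call has 1 to 8 rows; each row is the pose to reach, as a shift and turn from the pose commanded when the call began, along the tool's axes at that moment; what a row does not reach only later rows make up. A row lasts 1/8 s, in which the tool goes at most 62.5 mm and 10.7 degrees, less where a joint would pass 70% of its speed; a pose out of reach is approached as far as the arm can. A call with a gripper value outside its range is refused whole. The fingers move at their own pace and stop on an object; the grip force is fixed at half the most. Time passes only in rows, so rows that repeat a pose let the fingers close. It gives the time, the measured TCP pose, the force and the opening at its end, in the units of the state.
- env.read_state(): the state, without advancing time (a new reading comes with each control period).
- env.get_image(name): name is "scene" or "top" or "wrist"; returns a dict with "frame" (400x640x3 uint8, red, green, blue), "K" (3x3 intrinsics, pixels), "pose" (4x4, takes a point from camera to world coordinates). Camera axes: x right, y up, looking along -z (the intrinsics and any distortion apply to the point x, -y, -z); pixel columns grow to the right and rows downward; lengths in m; the calibration is good to about 2 mm. A picture is of the moment at which its call begins. There is no depth.
- env.close_job(): hands the job in, once; it reports no verdict.
Trained networks look in a picture, given as the dict that the camera call returned (one of the last four; its "shot" number tells which), for a name from the list of things; names that differ only in an ending like _2 or _b are one class to them, and where a whole thing is asked for, a point or a joint stands for the part that bears it (a point fixed in the world has none). Each returns a list of dicts, best first, with "score" (0 to 1); they miss things now and then, are a little off and sometimes report something else, mostly with a low value. They report only what shows in the picture. A call takes as long as a camera call. They do not tell look-alikes from the thing itself.
- env.recognise(target, picture): "bbox" ([left, top, width, height] in pixels, round what is visible of it).
- env.spot_point(target, picture): "pixel" ([column, row] in pixels: a listed point, or the origin of a listed thing).
The state is a dict: "time": time; "joint_pos": joint angles; "joint_velocities": joint speeds; "joint_efforts": joint torques, N m; "eef_pos": TCP position; "tcp_rot": TCP orientation; "ft_force": force on the tool from outside, world axes, zero at the start; "moment": the same for the moment, N m; "grip_width": finger opening in m.
Only numpy, scipy, OpenCV 4.12 (cv2) and the standard library are available. Lean on these libraries where they do the work, as an engineer would, in place of code of your own. Each camera call takes 0.05 s, during which the arm holds its last target.

## Working session

There is one attempt and no reset: what is moved stays moved. The work goes in short steps, Python scripts to look and compute and a tool call to move; the robot and the scene stay as the last step left them, time stands still between calls to the robot, and variables do not carry over. Pictures are saved under pics/ and viewed, and the job is handed in when it is done.

Besides the shell and the picture viewer there is one more tool, called after "Call:" as name(argument=value, ...) on one line, values as JSON. apply_moves: Moves the arm, as the interface text tells. Its arguments: {"type":"object","properties":{"plan":{"type":"string"}},"required":["plan"]}

```bash
ls; mkdir -p pics; cat > h.py <<'E'
import numpy as np, cv2
from station import env
def save(p,n):
    cv2.imwrite('pics/'+n+'.png',cv2.cvtColor(p['frame'],cv2.COLOR_RGB2BGR))
def ray(p,px):
    K=np.array(p['K']);T=np.array(p['pose'])
    d=np.linalg.inv(K)@np.array([px[0],px[1],1.])
    d=np.array([d[0],-d[1],-d[2]])
    return T[:3,3],(T[:3,:3]@d)/np.linalg.norm(d)
def atz(p,px,z):
    o,d=ray(p,px); return o+d*(z-o[2])/d[2]
def proj(p,X):
    K=np.array(p['K']);T=np.array(p['pose'])
    c=T[:3,:3].T@(np.array(X)-T[:3,3]); q=K@np.array([c[0],-c[1],-c[2]]); return q[:2]/q[2]
def tri(obs):
    A=np.zeros((3,3));b=np.zeros(3)
    for p,px in obs:
        o,d=ray(p,px);M=np.eye(3)-np.outer(d,d);A+=M;b+=M@o
    X=np.linalg.solve(A,b); return X,[proj(p,X)-np.array(px) for p,px in obs]
E
python3 - <<'E'
from h import *
np.set_printoptions(precision=4,suppress=True)
s=env.read_state();print({k:np.round(v,4) for k,v in s.items()})
for n in['scene','top','wrist']:
    p=env.get_image(n);save(p,n+'0');print(n,p.keys(),p['K'],p['pose'])
    for t in['hook_root','eye','grip','rack','tray','lift','tester','beaker','reagent','jar','timer','dish','forceps','vials']:
        r=env.spot_point(t,p);print(t,[(np.round(q['pixel'],1).tolist(),round(q['score'],2)) for q in r[:3]])
E
```

```text
pics
{'time': np.float64(0.0), 'joint_pos': array([-1.5141,  0.2458,  1.559 , -0.    ,  1.3387, -0.1741]), 'joint_velocities': array([ 0.0009, -0.0004,  0.0005, -0.002 ,  0.0008,  0.0018]), 'joint_efforts': array([ -0.0017, -41.5822, -31.461 ,   0.0684,   0.0331,  -0.0001]), 'eef_pos': array([ 0.1487, -0.6322,  0.2044]), 'tcp_rot': array([-0.0009,  0.9933,  0.1151,  0.    ]), 'ft_force': array([ 0.4775, -0.5871,  0.325 ]), 'moment': array([0.0185, 0.0036, 0.0015]), 'grip_width': np.float64(0.0942)}
scene dict_keys(['frame', 'K', 'pose', 'shot']) [[427.3384   0.     309.1317]
 [  0.     427.3384 204.9251]
 [  0.       0.       1.    ]] [[ 0.7571 -0.3426  0.5563  1.1046]
 [ 0.6532  0.4068 -0.6386 -0.7706]
 [-0.0075  0.8468  0.5318  0.7595]
 [ 0.      0.      0.      1.    ]]
hook_root [([329.1, 182.1], 0.85), ([330.9, 162.1], 0.39)]
eye [([328.9, 183.9], 0.8), ([310.3, 151.3], 0.77), ([329.3, 220.4], 0.7)]
grip [([332.1, 165.8], 0.92), ([314.5, 151.0], 0.8), ([311.0, 136.6], 0.6)]
rack [([320.0, 199.8], 0.92), ([333.9, 220.6], 0.84), ([313.9, 182.4], 0.69)]
tray [([196.5, 260.7], 0.75)
[... 1078 characters left out ...]
 145.9], 0.92), ([381.7, 204.0], 0.18)]
reagent [([348.7, 144.9], 0.79)]
jar [([332.3, 243.7], 0.64)]
timer [([378.6, 146.3], 0.64), ([330.0, 244.1], 0.53)]
dish [([409.6, 161.8], 0.7)]
forceps [([336.6, 164.5], 0.54)]
vials [([273.6, 148.4], 0.97), ([296.1, 213.4], 0.16)]
wrist dict_keys(['frame', 'K', 'pose', 'shot']) [[283.7132   0.     322.7725]
 [  0.     283.7132 202.6114]
 [  0.       0.       1.    ]] [[ 0.2279  0.94    0.2538  0.2229]
 [-0.9737  0.22    0.0595 -0.6164]
 [ 0.0001 -0.2607  0.9654  0.3849]
 [ 0.      0.      0.      1.    ]]
hook_root []
eye []
grip []
rack []
tray [([67.2, 19.2], 0.88)]
lift []
tester []
beaker []
reagent []
jar []
timer []
dish []
forceps []
vials []
```

View pics/scene0.png

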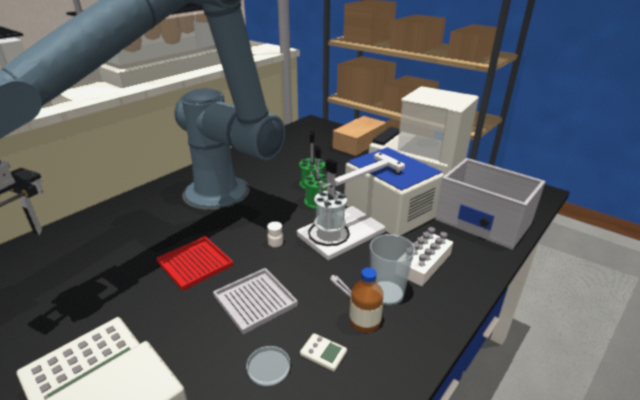

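View pics/top0.png

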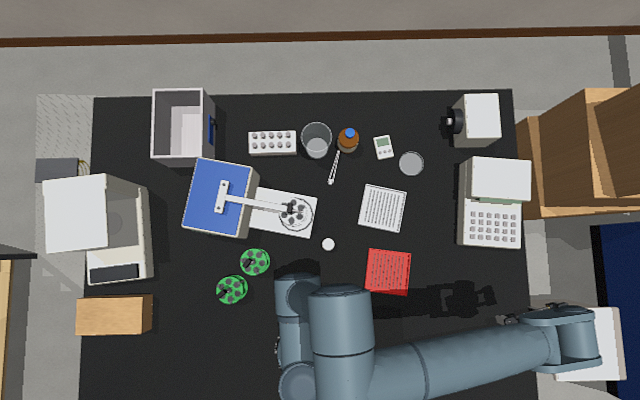

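View pics/wrist0.png

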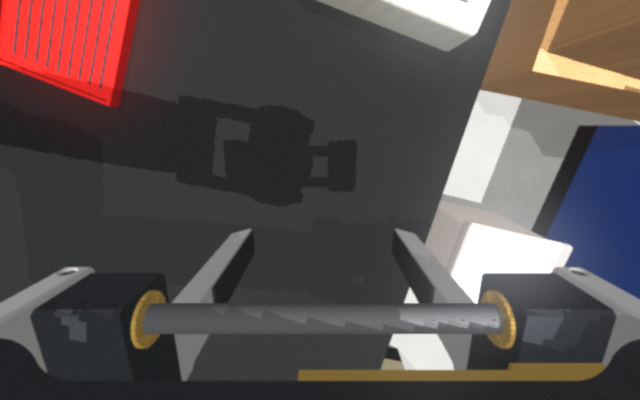

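The scene view shows the rack on the hook near (330,200) and the steel tray at (255,298). A red tray is at (195,262), and there are two green racks at (313,180). In the top view the rack is at (295,213) and the steel tray at (382,208). I'll zoom in next.

```bash
python3 - <<'E'
import cv2
s=cv2.imread('pics/scene0.png');t=cv2.imread('pics/top0.png')
cv2.imwrite('pics/s_z.png',cv2.resize(s[130:270,250:450],None,fx=4,fy=4,interpolation=cv2.INTER_CUBIC))
cv2.imwrite('pics/t_z.png',cv2.resize(t[150:260,170:330],None,fx=5,fy=5,interpolation=cv2.INTER_CUBIC))
cv2.imwrite('pics/t_z2.png',cv2.resize(t[170:250,340:430],None,fx=6,fy=6,interpolation=cv2.INTER_CUBIC))
E
```

```text
(no output)
```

View pics/s_z.png

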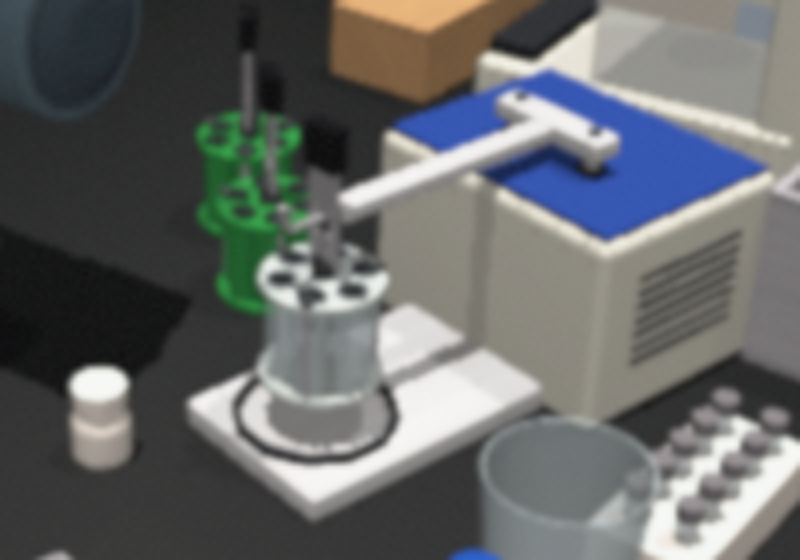

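View pics/t_z.png

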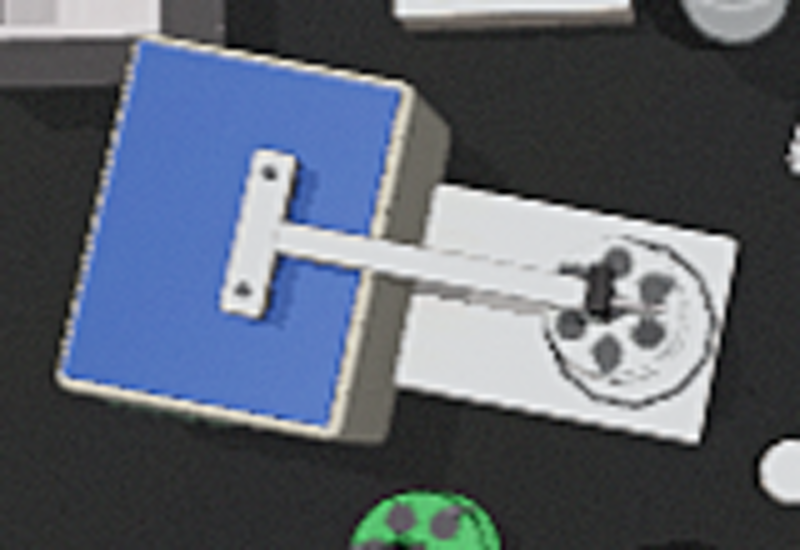

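View pics/t_z2.png

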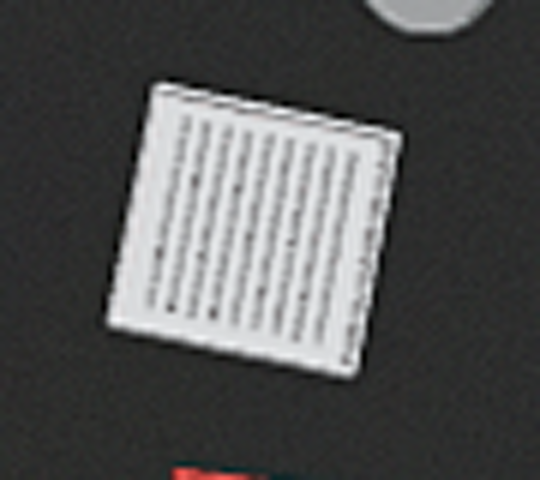

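```bash
cat > fit.py <<'E'
from h import *
from scipy.optimize import least_squares
np.set_printoptions(precision=4,suppress=True)
T=env.get_image('top');S=env.get_image('scene')
tz=lambda a,b:np.array([(a-2)/5+170,(b-2)/5+150]); sz=lambda a,b:np.array([(a-1.5)/4+250,(b-1.5)/4+130]); t6=lambda a,b:np.array([(a-2.5)/6+340,(b-2.5)/6+170])
# tester: x along image? image up=+x world, image left=+y
H=[(T,tz(140,38),(.12,.335,.167)),(T,tz(410,82),(.12,.145,.167)),(T,tz(332,435),(-.12,.145,.167)),(T,tz(60,383),(-.12,.335,.167)),
 (S,sz(383,130),(-.12,.145,.167)),(S,sz(605,240),(.12,.145,.167)),(S,sz(772,172),(.12,.335,.167)),(S,sz(547,70),(-.12,.335,.167)),
 (T,tz(738,238),(.075,-.078,.02)),(T,tz(698,441),(-.075,-.078,.02)),(S,sz(315,505),(.075,-.078,.02)),(S,sz(190,405),(-.075,-.078,.02))]
C=[(T,tz(255,150),(.0525,.228)),(T,tz(298,157),(.0525,.202)),(T,tz(262,318),(-.0525,.202)),(T,tz(220,308),(-.0525,.228))]
def w(v,X):
    c,s=np.cos(v[2]),np.sin(v[2]); return np.array([v[0]+c*X[0]-s*X[1],v[1]+s*X[0]+c*X[1],X[2]])
def r(v):
    o=[proj(p,w(v,X))-q for p,q,X in H]+[proj(p,w(v,(*X,v[3]+.008)))-q for p,q,X in C]
    return np.ravel(o)
f=least_squares(r,[.4,0.03,-.17,.2],loss='soft_l1');print('tester',f.x,np.rad2deg(f.x[2]));print(f.fun.reshape(-1,2))
v=f.x
def rt(v):
    q=[(T,t6(155,82),(.075,.075,.016)),(T,t6(403,132),(.075,-.075,.016)),(T,t6(357,378),(-.075,-.075,.016)),(T,t6(107,325),(-.075,.075,.016))]
    return np.ravel([proj(p,w(v,X))-px for p,px,X in q])
g=least_squares(rt,[.35,-.2,-.17]);print('tray',g.x,np.rad2deg(g.x[2]),g.fun)
E
python3 fit.py; python3 - <<'E'
from h import *
T=env.get_image('top');S=env.get_image('scene')
# grip: scene (332.1,165.8), top?
for n,p in(('T',T),('S',S)):
    for t in['grip','eye','hook_root','rack','tray']:
        print(n,t,[(np.round(q['pixel'],1).tolist(),round(q['score'],2)) for q in env.spot_point(t,p)])
def z(px):return
print(tri([(T,(289.6,208)),(S,(331,166))]))
print(tri([(T,(289.6,208)),(S,(332,163.5))]))
E
```

```text
tester [ 0.4855  0.0436 -0.2073  0.1886] -11.876097390818737
[[-1.6913 -2.1162]
 [ 1.0582 -0.4374]
 [ 1.2105  1.4185]
 [-2.4165  0.8773]
 [-0.9534 -1.8362]
 [ 1.4846  1.1442]
 [ 3.4703 -1.7309]
 [ 0.7523 -2.3946]
 [ 0.4572  0.1644]
 [ 0.7061  0.3044]
 [-0.1041  0.2575]
 [-1.0306 -0.0079]
 [ 0.355  -0.2775]
 [-0.232  -0.1898]
 [-0.1549  0.0208]
 [ 0.1517  0.504 ]]
tray [ 0.5004 -0.2817 -0.2288] -13.109584148018248 [ 0.4562  0.3043 -0.5944  0.2881 -0.3724 -0.4386  0.5107 -0.1255]
T grip [([247.2, 264.5], 0.88), ([289.5, 206.2], 0.86), ([221.6, 292.4], 0.78)]
T eye [([250.9, 262.3], 0.97), ([226.8, 290.9], 0.68), ([291.0, 210.3], 0.62)]
T hook_root [([290.5, 209.6], 0.76)]
T rack [([295.6, 215.0], 0.86), ([256.9, 261.2], 0.69), ([286.9, 209.8], 0.69), ([234.0, 286.8], 0.56)]
T tray [([389.4, 271.1], 0.94), ([378.4, 205.5], 0.69), ([289.3, 209.2], 0.21)]
S grip [([329.6, 163.9], 0.93), ([362.6, 322.2], 0.74), ([316.6, 154.8], 0.68)]
S eye [([315.5, 167.4], 0.92), ([331.4, 184.6], 0.75), ([311.3, 152.3], 0.63)]
S hook_root [([331.8, 178.7], 0.7)]
S rack [([312.2, 184.3], 0.89), ([331.6, 219.6], 0.84), ([315.9, 201.6], 0.71), ([253.5, 301.4], 0.49)]
S tray [([194.4, 263.0], 0.92), ([255.3, 299.7], 0.88), ([384.0, 292.7], 0.21)]
(array([0.48201403, 0.03489149, 0.24288699]), [array([0.15175903, 0.1641677 ]), array([ 0.25219004, -0.03412478])])
(array([0.48257021, 0.03545087, 0.2499864 ]), [array([-0.23930973, -0.2606556 ]), array([-0.39813931,  0.05339606])])
```

Call:
apply_moves(plan="9 -10 -15 0 0 5 -1; 45 -52 -15.5 0 0 25 -1; 45 -52 -15.5 0 0 25 -1; 45 -52 -15.5 0 0 25 -1; 45 -52 -15.5 0 0 25 -1; 45 -52 -15.5 0 0 25 -1; 45 -52 -15.5 0 0 25 -1; 45 -52 -15.5 0 0 25 -1")

```text
time: 3.95
eef_pos: [0.369, -0.2119, 0.3251]
tcp_rot: [0.0, 0.995, -0.103, 0.001]
ft_force: [0.4, -0.8, 0.6]
grip_width: 0.0942
```

Call:
apply_moves(plan="0 0 0 0 0 0 -1")

```text
time: 4.08
eef_pos: [0.3701, -0.2111, 0.3259]
tcp_rot: [0.001, 0.995, -0.099, 0.001]
ft_force: [0.8, -0.0, -1.0]
grip_width: 0.0938
```

Call:
apply_moves(plan="6 -20.7 -3 0 0 0 -1; 6 -20.7 -3 0 0 0 -1; 6 -20.7 -3 0 0 0 -1; 6 -20.7 -3 0 0 0 -1; 6 -20.7 -3 0 0 0 -1")

```text
time: 4.7
eef_pos: [0.47, -0.0233, 0.3543]
tcp_rot: [0.0, 0.995, -0.102, -0.0]
ft_force: [-0.6, -0.6, 0.1]
grip_width: 0.0941
```

```bash
python3 - <<'E'
from h import *
np.set_printoptions(precision=4,suppress=True)
p=env.get_image('wrist');save(p,'w1')
s=env.read_state();print(s['time'],s['eef_pos'],s['tcp_rot'],s['joint_pos'])
np.savez('w1',K=p['K'],pose=p['pose'],frame=p['frame'])
for t in['grip','eye','hook_root','rack']:
        print(t,[(np.round(q['pixel'],1).tolist(),round(q['score'],2)) for q in env.spot_point(t,p)])
for n in('top','scene'):
    p=env.get_image(n);np.savez(n,K=p['K'],pose=p['pose'],frame=p['frame'])
E
```

```text
4.75 [ 0.4695 -0.0242  0.354 ] [ 0.0002  0.9947 -0.1026 -0.0005] [-0.2929 -0.2757  1.8066 -0.0007  1.6116  1.4834]
grip [([265.7, 198.3], 0.67)]
eye [([273.1, 188.0], 0.96), ([193.0, 348.9], 0.58), ([218.4, 294.5], 0.56)]
hook_root [([263.4, 190.3], 0.92)]
rack [([244.0, 257.7], 0.71), ([285.4, 170.9], 0.58)]
```

View pics/w1.png

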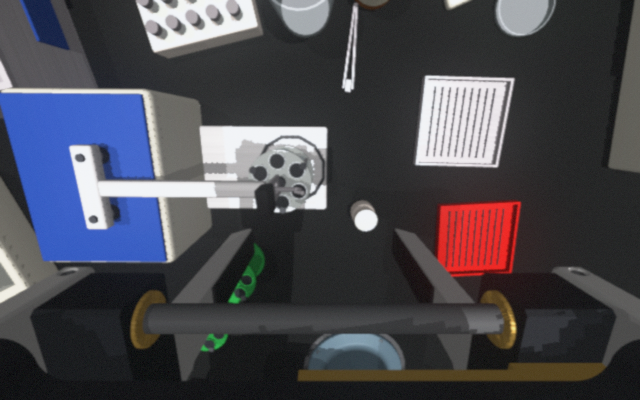

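```bash
python3 - <<'E'
import cv2
s=cv2.imread('pics/w1.png')
cv2.imwrite('pics/w1z.png',cv2.resize(s[120:220,195:335],None,fx=5.7,fy=5.7,interpolation=cv2.INTER_CUBIC))
E
```

```text
(no output)
```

View pics/w1z.png

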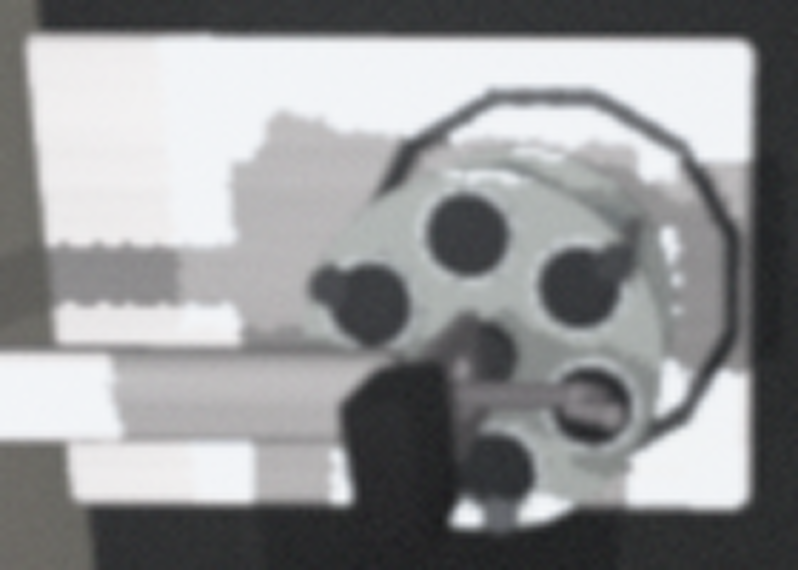

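```bash
cat > fit2.py <<'E'
from h import *
from scipy.optimize import least_squares
np.set_printoptions(precision=4,suppress=True)
L=lambda n:dict(np.load(n+'.npz'))
T=L('top');S=L('scene');W=L('w1')
tz=lambda a,b:np.array([(a-2)/5+170,(b-2)/5+150]); sz=lambda a,b:np.array([(a-1.5)/4+250,(b-1.5)/4+130])
wz=lambda a,b:np.array([a/5.7+195-.4,b/5.7+120-.4])
H=[(T,tz(738,238),(.075,-.078,.02)),(T,tz(698,441),(-.075,-.078,.02)),(S,sz(315,505),(.075,-.078,.02)),(S,sz(190,405),(-.075,-.078,.02)),
 (W,wz(752,38),(.075,-.078,.02)),(W,wz(750,508),(-.075,-.078,.02))]
C=[(T,tz(255,150),(.0525,.228)),(T,tz(298,157),(.0525,.202)),(T,tz(262,318),(-.0525,.202)),(T,tz(220,308),(-.0525,.228)),
 (W,(70,147),(.0525,.228)),(W,(100,146),(.0525,.202)),(W,(113,228),(-.0525,.202)),(W,(85,229),(-.0525,.228))]
def w(v,X):
    c,s=np.cos(v[2]),np.sin(v[2]); return np.array([v[0]+c*X[0]-s*X[1],v[1]+s*X[0]+c*X[1],X[2]])
def r(v):
    return np.ravel([proj(p,w(v,X))-q for p,q,X in H]+[proj(p,w(v,(*X,v[3]+.008)))-q for p,q,X in C])
f=least_squares(r,[.4,0.03,-.17,.2],loss='soft_l1');v=f.x;print('tester',v,np.rad2deg(v[2]));print(f.fun.reshape(-1,2).round(1).tolist())
np.save('tester',v)
# ray on plane x=0
def uh(p,px):
    o,d=ray(p,px);ex=np.array([np.cos(v[2]),np.sin(v[2]),0]);ey=np.array([-ex[1],ex[0],0]);r0=np.array([v[0],v[1],v[3]])
    t=-(o-r0)@ex/(d@ex);X=o+t*d-r0;return -X@ey,X[2]
def uz(p,px,h):
    X=atz(p,px,v[3]+h)-[v[0],v[1],0];return X[0]*np.cos(v[2])+X[1]*np.sin(v[2]),-(-X[0]*np.sin(v[2])+X[1]*np.cos(v[2]))
for q in((622,412),(605,405)):print('W hook end x,u at h18',uz(W,wz(*q),.018),'plane',uh(W,wz(*q)))
print('T hook end',uz(T,tz(665,310),.018)); print('S hook end plane',uh(S,sz(281,210)))
for q in((400,420),(405,370)):print('grip top W',uz(W,wz(*q),.071))
print('W arm end', uz(W,wz(400,350),.007))
for nm,pp,off,zz in(('W',W,(195,120),5.7),('T',T,(170,150),5),('S',S,(250,130),4)):
  for x in((0,0,0),(0,-.030,0),(0,-.048,.0),(0,-.036,.018),(0,-.056,.018)):
    print(nm,x,((proj(pp,w(v,(x[0],x[1],x[2]+v[3])))-off)*zz).round(0))
E
python3 fit2.py
```

```text
tester [ 0.4852  0.0456 -0.2055  0.182 ] -11.771774642438082
[[-0.1, 0.2], [0.2, 0.4], [0.3, -0.1], [-0.7, -0.3], [0.1, -0.1], [0.1, -0.2], [0.2, 0.3], [-0.4, 0.4], [-0.2, 0.4], [0.1, 0.9], [1.2, -1.3], [-6.9, -0.3], [-2.7, 0.8], [5.1, -0.3]]
W hook end x,u at h18 (np.float64(-0.0013071384544464607), np.float64(0.04841142293413755)) plane (np.float64(0.0488000436077404), np.float64(0.023671170117597173))
W hook end x,u at h18 (np.float64(0.00020659621903936984), np.float64(0.044844247875008895)) plane (np.float64(0.044771816256690064), np.float64(0.01708566026471736))
T hook end (np.float64(-0.000559378426577951), np.float64(0.04834279970746969))
S hook end plane (np.float64(0.050364180031042864), np.float64(0.025723596291956252))
grip top W (np.float64(0.009411677604195832), np.float64(0.012461295306084853))
grip top W (np.float64(0.018486179089936126), np.float64(0.013821049313222691))
W arm end (np.float64(0.009868044140155798), np.float64(-0.00013512101401711536))
W (0, 0, 0) [407. 386.]
W (0, -0.03, 0) [542. 386.]
W (0, -0.048, 0.0) [623. 386.]
W (0, -0.036, 0.018) [561. 404.]
W (0, -0.056, 0.018) [656. 404.]
T (0, 0, 0) [590. 296.]
T (0, -0.03, 0) [636. 305.]
T (0, -0.048, 0.0) [664. 310.]
T (0, -0.036, 0.018) [644. 304.]
T (0, -0.056, 0.018) [675. 309.]
S (0, 0, 0) [337. 219.]
S (0, -0.03, 0) [303. 233.]
S (0, -0.048, 0.0) [282. 241.]
S (0, -0.036, 0.018) [296. 212.]
S (0, -0.056, 0.018) [273. 221.]
```

```bash
cat > ov.py <<'E'
from h import *
import sys
v=np.load('tester.npy');v[3]=float(sys.argv[1]); u,x0,yaw=[float(a) for a in sys.argv[2:5]];yaw=np.deg2rad(yaw)
def w(X):
    c,s=np.cos(v[2]),np.sin(v[2]); return np.array([v[0]+c*X[0]-s*X[1],v[1]+s*X[0]+c*X[1],v[3]+X[2]])
cr=dict(W=('w1',(235,170,325,225),8.5),T=('top',(270,190,330,245),10),S=('scene',(310,150,370,215),8))
for k,(f,(a,b,c,d),z) in cr.items():
    p=dict(np.load(f+'.npz'));im=cv2.cvtColor(p['frame'],cv2.COLOR_RGB2BGR)[b:d,a:c]
    im=cv2.resize(im,None,fx=z,fy=z,interpolation=cv2.INTER_CUBIC);im=np.clip(im.astype(float)**.7*4.5,0,255).astype(np.uint8)
    raw=im.copy()
    def ln(A,B,col):
        q=[tuple(int(round(t)) for t in (proj(p,X)-[a,b]+.5)*z) for X in(A,B)];cv2.line(im,*q,col,1)
    def rk(X): # rack frame rel eye
        return w((x0+np.cos(yaw)*X[0]-np.sin(yaw)*X[1],-u+np.sin(yaw)*X[0]+np.cos(yaw)*X[1],-.005+X[2]-.125))
    def box(x,y,z0,z1,f,col):
        P=[(sx*x,sy*y) for sx,sy in((1,1),(1,-1),(-1,-1),(-1,1))]
        for i in range(4):
            A=P[i];B=P[(i+1)%4]
            for zz in(z0,z1):ln(f((*A,zz)),f((*B,zz)),col)
            ln(f((*A,z0)),f((*A,z1)),col)
    box(.015,.007,.167,.201,rk,(0,0,255))
    th=np.linspace(0,2*np.pi,25)
    for i in range(24):ln(rk((.045*np.cos(th[i]),.045*np.sin(th[i]),.083)),rk((.045*np.cos(th[i+1]),.045*np.sin(th[i+1]),.083)),(255,0,0))
    for L,col in((.028,(0,255,255)),(.038,(0,255,0)),(.048,(255,255,0))):
        P=[(0,0),(L,0),(L+.004,.003),(L+.008,.018),(L-.0005,.0125)]
        for A,B in zip(P,P[1:]):ln(w((0,-A[0],A[1])),w((0,-B[0],B[1])),col)
    cv2.imwrite('pics/ov_%s_%s.png'%(k,sys.argv[5]),np.hstack([im]));cv2.imwrite('pics/raw_%s_%s.png'%(k,sys.argv[5]),raw)
E
python3 ov.py .187 .010 0 0 a
```

```text
(no output)
```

View pics/ov_W_a.png

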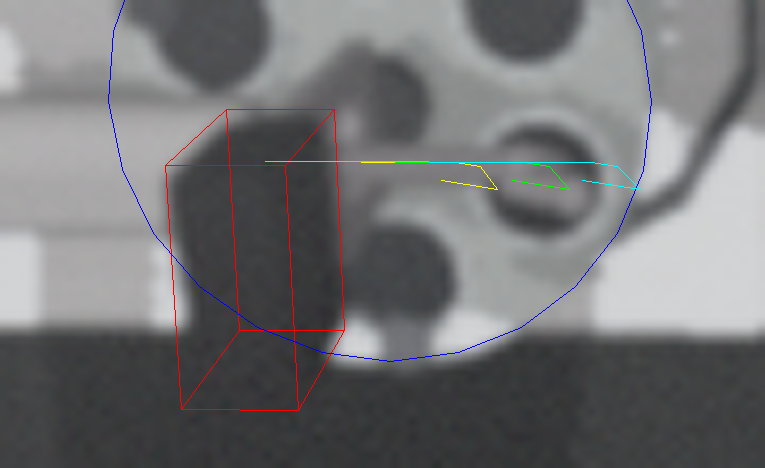

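View pics/ov_T_a.png

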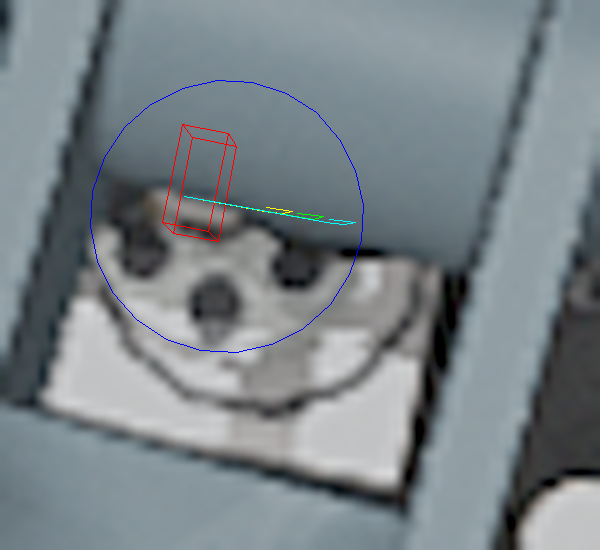

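View pics/ov_S_a.png

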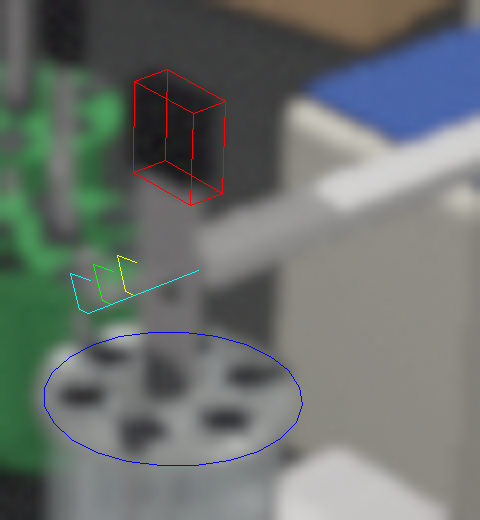

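View pics/raw_W_a.png

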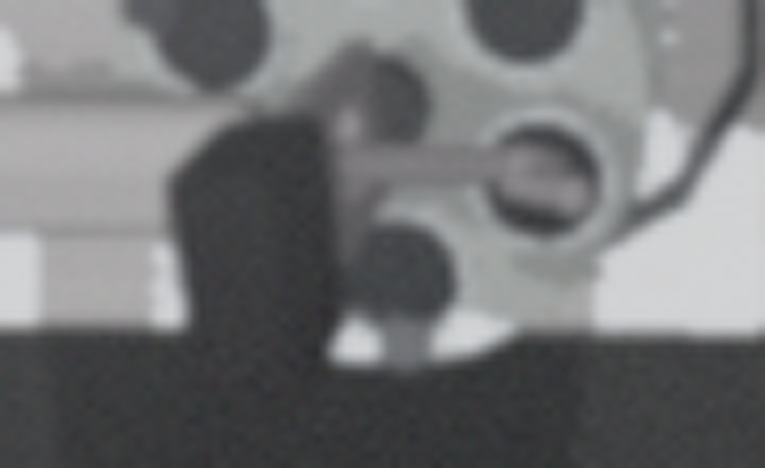

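```bash
cat >> h.py <<'E'
from scipy.spatial.transform import Rotation as Ro
def rot(q): return Ro.from_quat([q[1],q[2],q[3],q[0]])
def rel(p0,R0,p1,R1):
    "shift cm, rotvec deg in tool frame"
    return (R0.inv().apply(np.array(p1)-p0)*100).round(2),np.rad2deg((R0.inv()*R1).as_rotvec()).round(2)
def lf(X,z0=.187):
    v=np.load('tester.npy');c,s=np.cos(v[2]),np.sin(v[2]); return np.array([v[0]+c*X[0]-s*X[1],v[1]+s*X[0]+c*X[1],z0+X[2]])
def tolf(P,z0=.187):
    v=np.load('tester.npy');return Ro.from_euler('z',-v[2]).apply(np.array(P)-[v[0],v[1],z0])
def down(yaw): # tool x at yaw, z down
    return Ro.from_euler('z',yaw)*Ro.from_euler('x',np.pi)
E
python3 - <<'E'
from h import *
s=env.read_state();v=np.load('tester.npy')
g=lf((-.001,-.0095,.054));print(g)
R0=rot(s['tcp_rot']);print(s['eef_pos'],rel(s['eef_pos'],R0,g+[0,0,-.020],down(v[2])))
E
```

```text
[0.48232971 0.03650391 0.241     ]
[ 0.46919332 -0.02442191  0.35428927] (array([ 0.03, -6.23, 13.33]), array([ 0.01,  0.01, -0.12]))
```

Call:
apply_moves(plan="0 -6.2 2 0 0 0 -1; 0 -6.2 8 0 0 0 -1; 0 -6.2 8 0 0 0 -1; 0 -6.2 8 0 0 0 -1")

```text
time: 5.55
eef_pos: [0.4831, 0.0365, 0.2766]
tcp_rot: [0.0, 0.995, -0.103, 0.001]
ft_force: [0.2, 0.2, -0.4]
grip_width: 0.0941
```

```bash
python3 - <<'E'
from h import *
p=env.get_image('wrist');save(p,'w2');s=env.read_state();print(s['time'],s['eef_pos'],s['tcp_rot'],s['ft_force'])
np.savez('w2',K=p['K'],pose=p['pose'],frame=p['frame'])
E
sed -i "s/W=('w1',(235,170,325,225),8.5)/W=('w2',(230,130,390,290),4)/" ov.py; cp top.npz top.npz.bak; python3 ov.py .187 .0095 -.001 0 b
```

```text
5.6 [0.48359    0.03636149 0.27753738] [ 1.68541142e-04  9.94654743e-01 -1.03230371e-01  2.32451628e-03] [-0.73641254  0.07216486  0.22647892]
```

View pics/w2.png

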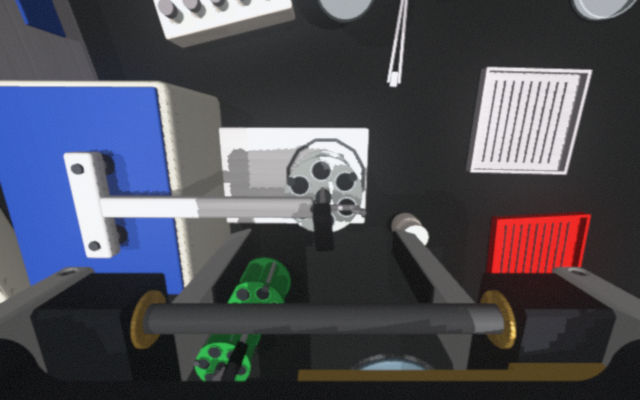

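View pics/ov_W_b.png

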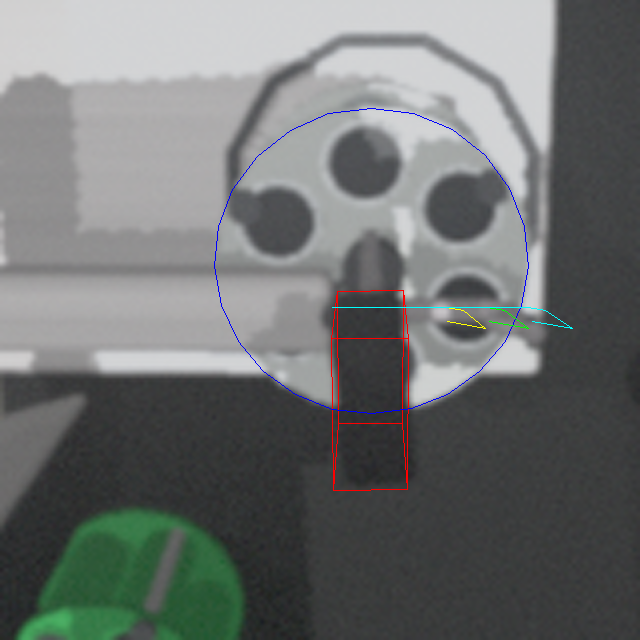

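Call:
apply_moves(plan="-0.05 0.1 3 0 0 0 -1; -0.05 0.1 5.6 0 0 0 -1; -0.05 0.1 5.6 0 0 0 -1; -0.05 0.1 5.6 0 0 0 -0.3; -0.05 0.1 5.6 0 0 0 0.2; -0.05 0.1 5.6 0 0 0 0.5")

```text
time: 6.35
eef_pos: [0.482, 0.0363, 0.2196]
tcp_rot: [0.0, 0.995, -0.103, 0.001]
ft_force: [-0.1, -0.1, -0.3]
grip_width: 0.0675
```

```bash
python3 - <<'E'
from h import *
p=env.get_image('wrist');save(p,'w3');s=env.read_state();print(s['time'],s['eef_pos'],s['tcp_rot'],s['ft_force'],s['grip_width'])
np.savez('w3',K=p['K'],pose=p['pose'],frame=p['frame'])
E
```

```text
6.4 [0.48185326 0.03640785 0.21924437] [ 2.65283374e-05  9.94724480e-01 -1.02580525e-01  6.66429559e-04] [-0.19003113 -0.03410444  0.25301625] 0.06345333021527802
```

View pics/w3.png

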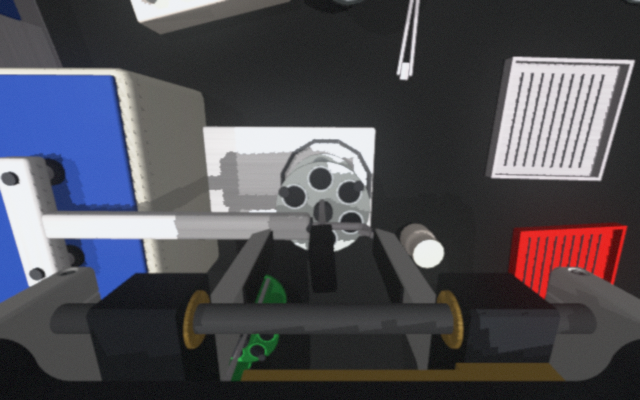

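Call:
apply_moves(plan="0 0 0 0 0 0 0.6; 0 0 0 0 0 0 0.7; 0 0 0 0 0 0 1; 0 0 0 0 0 0 1; 0 0 0 0 0 0 1; 0 0 0 0 0 0 1; 0 0 0 0 0 0 1")

```text
time: 7.28
eef_pos: [0.4815, 0.0364, 0.2184]
tcp_rot: [0.0, 0.995, -0.103, 0.0]
ft_force: [-0.4, 0.5, 0.3]
grip_width: 0.0138
```

```bash
python3 - <<'E'
from h import *
p=env.get_image('wrist');save(p,'w4');s=env.read_state();print(s['time'],s['eef_pos'],s['tcp_rot'],s['ft_force'],s['moment'],s['grip_width'],s['joint_pos'])
np.savez('w4',K=p['K'],pose=p['pose'],frame=p['frame'])
E
```

```text
7.325 [0.48150988 0.03640452 0.21842515] [ 4.26358993e-05  9.94720640e-01 -1.02619879e-01  7.78334763e-05] [ 0.7903479  -0.35943528 -1.09866804] [-0.10940844 -0.11394939 -0.07110942] 0.013792920827155322 [-1.59842021e-01 -1.70177529e-01  1.96105211e+00 -7.81460912e-05
  1.35055780e+00  1.61657307e+00]
```

View pics/w4.png

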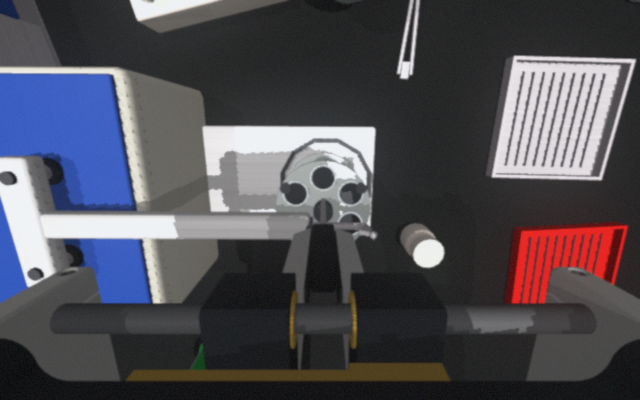

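```bash
cat > plan.py <<'E'
import numpy as np
L=0. # use u relative to L
def segd(P,A,B):
    A=np.array(A,float);B=np.array(B,float);d=B-A;t=np.clip(((P-A)@d)/(d@d),0,1);return np.linalg.norm(P-(A+t[...,None]*d),axis=-1)
hook=[((-40,0),(0,0)),((0,0),(4,3)),((4,3),(8,18))]
def barb(ph):
    a=np.deg2rad(ph)+np.arctan2(5.5,8.5);l=np.hypot(8.5,5.5);return ((8,18),(8-l*np.cos(a),18-l*np.sin(a)))
def strap(th,which):
    a=np.array([-np.sin(th),np.cos(th)]);n=np.array([np.cos(th),np.sin(th)])
    s=np.linspace(8,30,45) if which>0 else -np.linspace(8,30,45)
    P=[]
    for k in s:
        for t in((-2,-1,0,1,2) if abs(k)==8 else(-2,2)):P.append(k*a+t*n)
    return np.array(P)
def clear(th,E):
    "returns rigid clearance, upper-vs-barb clearance for ph 0..26, lower-vs-barb"
    U=strap(th,1)+E;D=strap(th,-1)+E;A=np.vstack([U,D])
    r=min(segd(A,*s).min() for s in hook)-3
    return r,[segd(A,*barb(p)).min()-2 for p in(0,6,13,20,26)]
if __name__=='__main__':
    for thd in(35,40,45):
        th=np.deg2rad(thd);print('theta',thd)
        us=np.arange(-20,21,2);print('h\\u  '+' '.join('%4d'%u for u in us))
        for h in np.arange(26,-7,-2):
            row=[]
            for u in us:
                r,b=clear(th,np.array([u,h]))
                if r<0:row.append('  . ')
                else:
                    ok=[i for i,x in enumerate(b) if x>=0]
                    row.append(('%3.1f'%min(r,9)+'abcde'[ok[0]]) if ok else '  # ')
            print('%4d '%h+' '.join(row))
E
python3 plan.py
```

```text
theta 35
h\u   -20  -18  -16  -14  -12  -10   -8   -6   -4   -2    0    2    4    6    8   10   12   14   16   18   20
  26   .    .    .    .    .    .    .    .    .    .    .    .    .    .    .  2.0a 4.0a 6.0a 8.0a 9.0a 9.0a
  24   .    .    .    .    .    .    .    .    .    .    .    .    .    .  0.3a 2.2a 4.2a 6.1a 8.1a 9.0a 9.0a
  22   .    .    .    .    .    .    .    .    .    .    .    .    .    .  0.8a 2.7a 4.7a 6.4a 6.6a 7.1a 8.0a
  20   .    .    .    .    .    .    .    .    .    .    .    .    .    .  1.3a 3.3a 4.7a 4.4a 4.6a 5.3a 6.4a
  18   .    .    .    .    .    .    .    .    .    .    .    .    .    .  1.8a 3.8a 2.8a 2.4a 2.7a 3.6a 4.9a
  16   .    .    .    .    .    .    .    .    .    .    .    .    .  0.4a 2.4a 2.2a 1.1a 0.4a 0.8a 2.1a 3.7a
  14   .    .    .    .    .    .    .    .    .    .    .    .    .  0.9a 1.7a 0.6a   .    .    .  0.9a 2.5a
  12   .    .    .    .    .    .    .    .    .    .    .    .    .  1.4a 0.4a   .    .    .    .    .  1.4a
  10   .    .    .    .    .    .    .    .    .    .    .    .  0.0a 1.7a   .    .    .    .    .   
[... 4165 characters left out ...]
c 1.8d   .    .    .    .    .    .    . 
   4   .    .    .    .    .    .    .    .    .  0.2a 1.5a 2.9a 3.2d   #    .    .    .    .    .    .    . 
   2   .    .    .    .    .    .    .    .  0.6a 1.8a 3.0a 3.2a 2.7a   #    .    .    .    .    .    .    . 
   0 1.2a 1.2a 1.2a 1.2a 1.2a 1.2a 1.2a 1.2a 1.2a 1.2a 1.2a 1.2a 1.2a 0.2a   .    .    .    .    .    .    . 
  -2   .    .    .    .    .    .    .    .    .    .    .    .    .    .    .    .    .    .    .    .    . 
  -4   .    .    .    .    .    .    .    .    .    .    .    .    .    .    .    .    .    .    .    .    . 
  -6   .    .    .    .    .    .    .    .    .    .    .    .    .    .    .    .    .    .    .    .    .
```

```bash
cat >> h.py <<'E'
def feel(n=4,cam='top',z0=.187):
    F=[];M=[];P=[];Q=[]
    for i in range(n):
        env.get_image(cam);s=env.read_state();F.append(s['ft_force']);M.append(s['moment']);P.append(s['eef_pos']);Q.append(s['tcp_rot'])
    v=np.load('tester.npy');Rz=Ro.from_euler('z',-v[2])
    f=Rz.apply(np.mean(F,0));m=Rz.apply(np.mean(M,0));sd=np.std(F,0)
    R=rot(np.mean(Q,0)/np.linalg.norm(np.mean(Q,0)));p=np.mean(P,0)
    pl=tolf(p,z0);Rl=Rz*R
    a=-Rl.apply([0,0,1]) # rack up axis
    th=np.rad2deg(np.arctan2(a[1],a[2]))
    import os
    k=np.load('eyeoff.npy') if os.path.exists('eyeoff.npy') else np.array([0,0,.0365])
    e=pl+Rl.apply(k)
    print('t %.2f F(lift) %s M %s sd %s w %.4f'%(s['time'],f.round(2),m.round(3),sd.round(2),s['grip_width']))
    print(' TCP lift mm',(pl*1e3).round(2),'tilt %.2f sidelean %.2f'%(th,np.rad2deg(np.arctan2(a[0],a[2]))),'eye u,h mm %.2f %.2f x %.2f'%(-e[1]*1e3,e[2]*1e3,e[0]*1e3))
    return p,R,f,m
E
python3 -c "
from h import *
feel(5)"
```

```text
t 7.58 F(lift) [ 0.78 -0.26 -0.9 ] M [-0.031 -0.095 -0.013] sd [0.37 0.17 0.33] w 0.0141
 TCP lift mm [-1.79 -9.76 31.43] tilt 0.00 sidelean -0.01 eye u,h mm 9.77 -5.07 x -1.79
```

Call:
apply_moves(plan="0 0 -0.2 0 0 0 1; 0 0 -0.4 0 0 0 1; 0 0 -0.5 0 0 0 1; 0 0 -0.5 0 0 0 1")

```text
time: 8.07
eef_pos: [0.4814, 0.0365, 0.2234]
tcp_rot: [-0.0, 0.995, -0.103, -0.0]
ft_force: [-0.0, 0.1, -3.5]
grip_width: 0.0132
```

```bash
python3 -c "
from h import *
feel(5)"
```

```text
t 8.32 F(lift) [ 0.24  0.03 -3.01] M [ 0.032  0.02  -0.006] sd [0.34 0.44 0.16] w 0.0136
 TCP lift mm [-1.92 -9.72 36.34] tilt 0.00 sidelean 0.01 eye u,h mm 9.72 -0.16 x -1.92
```

Call:
apply_moves(plan="0 0 -0.2 0 0 0 1; 0 0 -0.35 0 0 0 1; 0 0 -0.35 0 0 0 1")

```text
time: 8.7
eef_pos: [0.4816, 0.0365, 0.2272]
tcp_rot: [-0.0, 0.995, -0.103, 0.0]
ft_force: [-0.2, -0.4, -3.5]
grip_width: 0.014
```

Call:
apply_moves(plan="0 0 -0.05 0 0 0 1; 0 0 -0.05 0 0 0 1")

```text
time: 8.95
eef_pos: [0.4814, 0.0365, 0.2274]
tcp_rot: [-0.0, 0.995, -0.103, -0.0]
ft_force: [0.7, -0.7, -2.7]
grip_width: 0.014
```

Call:
apply_moves(plan="0 0 -0.05 0 0 0 1; 0 0 -0.05 0 0 0 1")

```text
time: 9.2
eef_pos: [0.4815, 0.0365, 0.228]
tcp_rot: [-0.0, 0.995, -0.103, 0.0]
ft_force: [-0.1, -0.1, -2.1]
grip_width: 0.0138
```

Call:
apply_moves(plan="0 0 -0.05 0 0 0 1; 0 0 -0.05 0 0 0 1")

```text
time: 9.45
eef_pos: [0.4815, 0.0365, 0.2285]
tcp_rot: [-0.0, 0.995, -0.103, 0.0]
ft_force: [-0.6, 0.7, -3.1]
grip_width: 0.0139
```

Call:
apply_moves(plan="0 0 -0.05 0 0 0 1; 0 0 -0.05 0 0 0 1")

```text
time: 9.7
eef_pos: [0.4814, 0.0365, 0.2288]
tcp_rot: [-0.0, 0.995, -0.103, -0.0]
ft_force: [0.5, 0.2, -3.8]
grip_width: 0.0136
```

Call:
apply_moves(plan="0 0 -0.05 0 0 0 1; 0 0 -0.05 0 0 0 1")

```text
time: 9.95
eef_pos: [0.4813, 0.0365, 0.229]
tcp_rot: [-0.0, 0.995, -0.103, -0.0]
ft_force: [1.1, -0.4, -5.9]
grip_width: 0.0137
```

Call:
apply_moves(plan="0 0 -0.05 0 0 0 1; 0 0 -0.05 0 0 0 1")

```text
time: 10.2
eef_pos: [0.4813, 0.0365, 0.2293]
tcp_rot: [-0.0, 0.995, -0.103, -0.0]
ft_force: [2.5, 0.7, -10.5]
grip_width: 0.0139
```

```bash
python3 -c "
from h import *
feel(4)"
```

```text
t 10.40 F(lift) [  2.36   0.32 -11.04] M [ 0.055 -0.483 -0.018] sd [0.19 0.66 0.5 ] w 0.0139
 TCP lift mm [-2.09 -9.72 42.29] tilt -0.00 sidelean 0.04 eye u,h mm 9.72 5.79 x -2.11
```

Call:
apply_moves(plan="0 0 0.15 0 0 0 1; 0.2 0 0.15 0 0 0 1; 0.2 0 0.1 0 0 0 1; 0.2 0 0.05 0 0 0 1")

```text
time: 10.9
eef_pos: [0.4834, 0.0361, 0.2292]
tcp_rot: [-0.0, 0.995, -0.103, 0.0]
ft_force: [-0.2, -0.2, -9.4]
grip_width: 0.0137
```

```bash
python3 -c "
from h import *
feel(4)"
```

```text
t 11.10 F(lift) [ 0.79  0.25 -8.72] M [ 0.098 -0.234  0.006] sd [0.33 0.33 0.33] w 0.0136
 TCP lift mm [ 0.15 -9.71 42.19] tilt -0.00 sidelean -0.00 eye u,h mm 9.70 5.69 x 0.15
```

Call:
apply_moves(plan="0 0 -0.05 0 0 0 1; 0 0 -0.05 0 0 0 1")

```text
time: 11.35
eef_pos: [0.4833, 0.0361, 0.2294]
tcp_rot: [-0.0, 0.995, -0.103, -0.0]
ft_force: [1.9, -0.2, -12.6]
grip_width: 0.014
```

```bash
python3 -c "
from h import *
feel(4)"
```

```text
t 11.55 F(lift) [  2.6    0.6  -13.24] M [ 0.133 -0.595 -0.015] sd [0.42 0.41 0.66] w 0.0136
 TCP lift mm [ 1.00e-02 -9.72e+00  4.24e+01] tilt -0.00 sidelean 0.03 eye u,h mm 9.71 5.90 x -0.01
```

Call:
apply_moves(plan="0 0 0.3 0 0 0 1; -0.05 0 0.58 0 0 0 1; -0.05 0.5 0.58 0 0 0 1; -0.05 1.0 0.58 0 0 0 1; -0.05 1.0 0.58 0 0 0 1")

```text
time: 12.18
eef_pos: [0.481, 0.0259, 0.2245]
tcp_rot: [0.0, 0.995, -0.103, 0.0]
ft_force: [0.1, 1.4, -3.7]
grip_width: 0.0138
```

```bash
python3 -c "
from h import *
np.save('eyeoff',[0,0,.0369])
p,R,f,m=feel(4)
v=np.load('tester.npy');Rz=Ro.from_euler('z',v[2])
Rl=Rz.inv()*R
k=np.array([0,0,.0369]);e=tolf(p)+Rl.apply(k)
# tilt about lift x by th: rack up axis (0,sin,cos) -> rotate about x by -th
for th in (10,20,30,40):
    R1=Rz*Ro.from_euler('x',-np.deg2rad(th))*Ro.from_euler('x',np.pi)
    e1=np.array([0,-.020,0.])+0*e
    p1=lf(e1)-R1.apply(k)
    print(th,p1.round(4),rel(p,R,p1,R1))
"
```

```text
t 12.38 F(lift) [-0.31  0.13 -2.93] M [ 0.027 -0.017  0.016] sd [0.19 0.26 0.36] w 0.0139
 TCP lift mm [ -0.28 -19.83  37.27] tilt -0.00 sidelean -0.01 eye u,h mm 19.82 0.37 x -0.27
10 [0.4825 0.0323 0.2233] (array([ 0.03, -0.62,  0.09]), array([-10.  ,  -0.01,  -0.02]))
20 [0.4837 0.0384 0.2217] (array([ 0.03, -1.24,  0.26]), array([-2.e+01, -1.e-02, -2.e-02]))
30 [0.4849 0.0441 0.219 ] (array([ 0.03, -1.83,  0.53]), array([-3.e+01, -1.e-02, -2.e-02]))
40 [0.486  0.0492 0.2153] (array([ 0.03, -2.35,  0.9 ]), array([-4.e+01, -0.e+00, -2.e-02]))
```

Call:
apply_moves(plan="0 -0.31 0.02 -5 0 0 1; 0 -0.62 0.09 -10 0 0 1; 0 -0.93 0.16 -15 0 0 1; 0 -1.24 0.26 -20 0 0 1; 0 -1.24 0.26 -20 0 0 1")

```text
time: 13.0
eef_pos: [0.4833, 0.0399, 0.2207]
tcp_rot: [0.172, 0.98, -0.1, -0.018]
ft_force: [1.2, 0.2, -3.5]
grip_width: 0.0137
```

```bash
python3 -c "
from h import *
p,R,f,m=feel(3)
print(env.read_state()['joint_pos'].round(3))
"
```

```text
t 13.15 F(lift) [ 0.31 -0.04 -3.03] M [ 0.507  0.018 -0.015] sd [0.58 0.14 0.08] w 0.0139
 TCP lift mm [-0.35 -7.06 34.43] tilt 19.91 sidelean 0.01 eye u,h mm 19.62 -0.27 x -0.36
[ 0.038 -0.062  1.888 -0.341  1.412  1.886]
```

```bash
cat >> h.py <<'E'
def togo(tgts,p,R):
    "tgts: list of (u,h,th[,x]) mm deg"
    v=np.load('tester.npy');Rz=Ro.from_euler('z',v[2]);k=np.load('eyeoff.npy')
    for t in tgts:
        R1=Rz*Ro.from_euler('x',-np.deg2rad(t[2]))*Ro.from_euler('x',np.pi)
        p1=lf(np.array([0,-t[0],t[1]])/1e3)-R1.apply(k)
        s,r=rel(p,R,p1,R1);print(t,s,r)
E
python3 -c "
from h import *
p,R,f,m=feel(1)
togo([(19.8,0,25),(19.8,0,30),(19.8,0,35),(19.8,0,40)],p,R)
"
```

```text
t 13.20 F(lift) [ 0.03 -0.33 -3.49] M [ 0.499 -0.03  -0.034] sd [0. 0. 0.] w 0.0138
 TCP lift mm [-0.16 -7.68 34.83] tilt 19.93 sidelean -0.01 eye u,h mm 20.26 0.14 x -0.15
(19.8, 0, 25) [ 0.02 -0.37  0.01] [-5.07 -0.01 -0.06]
(19.8, 0, 30) [ 0.02 -0.69  0.05] [-1.007e+01 -1.000e-02 -6.000e-02]
(19.8, 0, 35) [ 0.01 -1.01  0.12] [-15.07  -0.    -0.06]
(19.8, 0, 40) [ 0.01 -1.31  0.22] [-20.07  -0.    -0.06]
```

Call:
apply_moves(plan="0 -0.33 0 -5 0 0 1; 0 -0.65 0.03 -10 0 0 1; 0 -0.97 0.1 -15 0 0 1; 0 -1.27 0.2 -20 0 0 1; 0 -1.27 0.2 -20 0 0 1")

```text
time: 13.82
eef_pos: [0.4855, 0.0499, 0.2142]
tcp_rot: [0.339, 0.935, -0.096, -0.036]
ft_force: [1.2, -0.1, -3.5]
grip_width: 0.0137
```

```bash
python3 -c "
from h import *
p,R,f,m=feel(4)
print(env.read_state()['joint_pos'].round(3))
P=env.get_image('wrist');save(P,'w5');np.savez('w5',K=P['K'],pose=P['pose'],frame=P['frame'])
P=env.get_image('scene');save(P,'s5');np.savez('s5',K=P['K'],pose=P['pose'],frame=P['frame'])
"
```

```text
t 14.03 F(lift) [ 0.23 -0.16 -3.04] M [ 0.921 -0.006  0.011] sd [0.42 0.25 0.43] w 0.0139
 TCP lift mm [-0.03  3.67 28.65] tilt 39.88 sidelean 0.00 eye u,h mm 19.99 0.34 x -0.03
[ 0.207  0.113  1.813 -0.628  1.545  2.11 ]
```

View pics/w5.png

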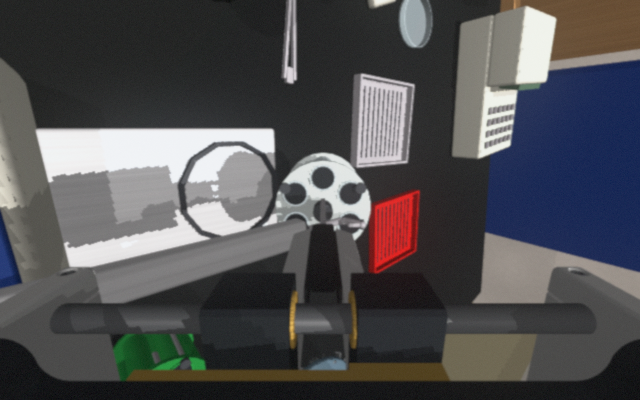

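View pics/s5.png

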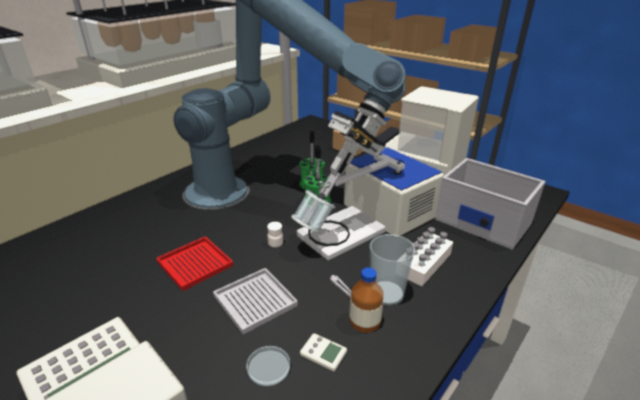

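```bash
cat > ov2.py <<'E'
from h import *
import sys
p=dict(np.load(sys.argv[1]+'.npz'));a,b,c,d=[int(x) for x in sys.argv[2:6]];z=float(sys.argv[6]);z0=.187
im=cv2.cvtColor(p['frame'],cv2.COLOR_RGB2BGR)[b:d,a:c];im=cv2.resize(im,None,fx=z,fy=z,interpolation=cv2.INTER_CUBIC)
raw=im.copy()
for L,col in((.036,(0,255,255)),(.040,(0,255,0)),(.044,(255,255,0))):
    P=[(0,0),(L,0),(L+.004,.003),(L+.008,.018),(L-.0005,.0125)]
    for A,B in zip(P,P[1:]):
        q=[tuple(int(round(t)) for t in (proj(p,lf((0,-X[0],X[1]),z0))-[a,b]+.5)*z) for X in(A,B)];cv2.line(im,*q,col,1)
cv2.imwrite('pics/o2_'+sys.argv[1]+'.png',np.vstack([raw,im]))
E
python3 ov2.py w5 280 195 380 245 6
```

```text
(no output)
```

View pics/o2_w5.png

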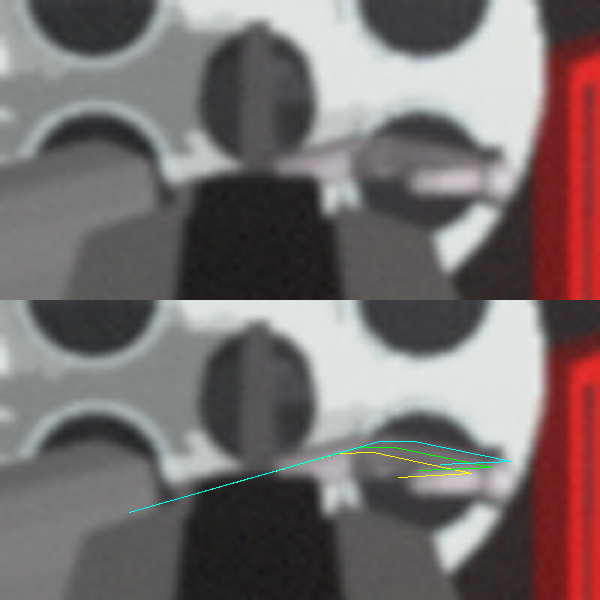

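```bash
python3 -c "
from h import *
p,R,f,m=feel(3)
togo([(30,0,40),(40,0,40),(42,0,40)],p,R)
import sys;sys.path.insert(0,'.')
from plan import clear
for h in (-.5,0,.5,1):
  print(h,[(u,round(clear(np.deg2rad(40),np.array([u,h]))[0],2),round(clear(np.deg2rad(40),np.array([u,h]))[1][0],2)) for u in (3,4,5,5.5,6)])
"
```

```text
t 14.28 F(lift) [-0.31  0.5  -2.82] M [ 0.899  0.052 -0.001] sd [0.91 0.52 0.4 ] w 0.0141
 TCP lift mm [-0.14  3.66 28.81] tilt 39.95 sidelean -0.02 eye u,h mm 20.04 0.53 x -0.13
(30, 0, 40) [0.01 0.73 0.68] [-0.05 -0.01 -0.07]
(40, 0, 40) [0.02 1.49 1.32] [-0.05 -0.01 -0.07]
(42, 0, 40) [0.02 1.65 1.45] [-0.05 -0.01 -0.07]
-0.5 [(3, np.float64(1.34), np.float64(1.68)), (4, np.float64(1.34), np.float64(0.91)), (5, np.float64(0.53), np.float64(0.14)), (5.5, np.float64(0.05), np.float64(-0.23)), (6, np.float64(-0.44), np.float64(-0.62))]
0 [(3, np.float64(1.84), np.float64(1.36)), (4, np.float64(1.63), np.float64(0.59)), (5, np.float64(0.66), np.float64(-0.18)), (5.5, np.float64(0.18), np.float64(-0.56)), (6, np.float64(-0.31), np.float64(-0.92))]
0.5 [(3, np.float64(2.34), np.float64(1.03)), (4, np.float64(1.75), np.float64(0.27)), (5, np.float64(0.79), np.float64(-0.48)), (5.5, np.float64(0.31), np.float64(-0.88)), (6, np.float64(-0.18), np.float64(-1.25))]
1 [(3, np.float64(2.84), np.float64(0.71)), (4, np.float64(1.88), np.float64(-0.04)), (5, np.float64(0.92), np.float64(-0.81)), (5.5, np.float64(0.43), np.float64(-1.19)), (6, np.float64(-0.05), np.float64(-1.59))]
```

Call:
apply_moves(plan="0 0.5 0.44 0 0 0 1; 0 1.0 0.87 0 0 0 1; 0 1.5 1.31 0 0 0 1; 0 1.5 1.31 0 0 0 1")

```text
time: 14.78
eef_pos: [0.4814, 0.0295, 0.2149]
tcp_rot: [0.34, 0.935, -0.097, -0.035]
ft_force: [-0.1, 0.2, -3.6]
grip_width: 0.0138
```

```bash
python3 -c "
from h import *
p,R,f,m=feel(4)
"
```

```text
t 14.97 F(lift) [-0.35 -0.24 -3.21] M [ 0.942  0.025 -0.014] sd [0.51 0.33 0.55] w 0.0136
 TCP lift mm [ -0.35 -16.04  27.92] tilt 39.99 sidelean 0.01 eye u,h mm 39.75 -0.35 x -0.36
```

Call:
apply_moves(plan="0 0.08 0.065 0 0 0 1; 0 0.155 0.13 0 0 0 1; 0 0.155 0.13 0 0 0 1")

```text
time: 15.35
eef_pos: [0.4812, 0.028, 0.2149]
tcp_rot: [0.34, 0.935, -0.096, -0.035]
ft_force: [0.4, -0.4, -2.5]
grip_width: 0.0134
```

```bash
python3 -c "
from h import *
p,R,f,m=feel(4)
"
```

```text
t 15.55 F(lift) [ 0.18 -0.19 -3.  ] M [ 0.904  0.016 -0.021] sd [0.35 0.51 0.52] w 0.0136
 TCP lift mm [ -0.34 -17.99  27.92] tilt 40.00 sidelean 0.00 eye u,h mm 41.71 -0.35 x -0.34
```

Still free. Now I'll feel for the nose in 0.7 mm steps along u.

Call:
apply_moves(plan="0 0.055 0.045 0 0 0 1; 0 0.055 0.045 0 0 0 1")

```text
time: 15.8
eef_pos: [0.4811, 0.0273, 0.2149]
tcp_rot: [0.34, 0.935, -0.096, -0.035]
ft_force: [-1.1, 0.0, -4.0]
grip_width: 0.0138
```

Call:
apply_moves(plan="0 0.055 0.045 0 0 0 1; 0 0.055 0.045 0 0 0 1")

```text
time: 16.05
eef_pos: [0.4809, 0.0266, 0.215]
tcp_rot: [0.34, 0.935, -0.096, -0.035]
ft_force: [0.3, -0.0, -2.8]
grip_width: 0.0143
```

Call:
apply_moves(plan="0 0.055 0.045 0 0 0 1; 0 0.055 0.045 0 0 0 1")

```text
time: 16.3
eef_pos: [0.4808, 0.026, 0.215]
tcp_rot: [0.34, 0.935, -0.096, -0.035]
ft_force: [-0.0, -0.1, -2.4]
grip_width: 0.014
```

```bash
python3 -c "
from h import *
p,R,f,m=feel(4)
"
```

```text
t 16.50 F(lift) [-0.18 -0.21 -2.64] M [ 0.906  0.028 -0.005] sd [0.44 0.39 0.52] w 0.0142
 TCP lift mm [ -0.35 -20.14  27.95] tilt 40.00 sidelean 0.01 eye u,h mm 43.86 -0.32 x -0.35
```

Call:
apply_moves(plan="0 0.055 0.045 0 0 0 1; 0 0.055 0.045 0 0 0 1")

```text
time: 16.75
eef_pos: [0.4807, 0.0253, 0.2149]
tcp_rot: [0.34, 0.935, -0.096, -0.035]
ft_force: [0.6, 0.9, -3.4]
grip_width: 0.0137
```

Call:
apply_moves(plan="0 0.055 0.045 0 0 0 1; 0 0.055 0.045 0 0 0 1")

```text
time: 17.0
eef_pos: [0.4806, 0.0249, 0.2148]
tcp_rot: [0.34, 0.935, -0.096, -0.035]
ft_force: [0.4, 2.3, -3.5]
grip_width: 0.0137
```

Call:
apply_moves(plan="0 0.04 0.03 0 0 0 1; 0 0.04 0.03 0 0 0 1")

```text
time: 17.25
eef_pos: [0.4805, 0.0246, 0.2148]
tcp_rot: [0.34, 0.935, -0.096, -0.035]
ft_force: [1.8, 5.2, -4.2]
grip_width: 0.0138
```

```bash
python3 -c "
from h import *
p,R,f,m=feel(4)
"
```

```text
t 17.45 F(lift) [-0.15  5.38 -4.16] M [1.983 0.012 0.012] sd [0.75 0.31 0.35] w 0.0137
 TCP lift mm [ -0.35 -21.6   27.75] tilt 39.93 sidelean -0.02 eye u,h mm 45.28 -0.55 x -0.34
```

Call:
apply_moves(plan="0 -0.5 -0.42 0 0 0 1; 0 -1.0 -0.84 0 0 0 1; 0 -1.36 -1.14 0 0 0 1; 0 -1.33 -1.21 0 0 0 1; 0 -1.33 -1.21 0 0 0 1")

```text
time: 18.08
eef_pos: [0.4841, 0.0416, 0.2158]
tcp_rot: [0.34, 0.935, -0.096, -0.035]
ft_force: [0.4, 0.0, -3.1]
grip_width: 0.0141
```

```bash
python3 -c "
from h import *
p,R,f,m=feel(4)
"
```

```text
t 18.27 F(lift) [ 0.64 -0.14 -2.89] M [0.901 0.003 0.001] sd [0.5  0.25 0.58] w 0.0140
 TCP lift mm [-0.36 -4.23 28.74] tilt 40.01 sidelean 0.01 eye u,h mm 27.95 0.47 x -0.37
```

Call:
apply_moves(plan="0 0.032 -0.038 0 0 0 1; 0 0.064 -0.076 0 0 0 1; 0 0.064 -0.076 0 0 0 1")

```text
time: 18.65
eef_pos: [0.4841, 0.0417, 0.2168]
tcp_rot: [0.34, 0.935, -0.096, -0.035]
ft_force: [-0.2, 0.2, -3.0]
grip_width: 0.014
```

Call:
apply_moves(plan="0 0.032 -0.038 0 0 0 1; 0 0.032 -0.038 0 0 0 1")

```text
time: 18.9
eef_pos: [0.4841, 0.0417, 0.2173]
tcp_rot: [0.34, 0.935, -0.096, -0.035]
ft_force: [0.3, 0.2, -2.7]
grip_width: 0.0138
```

```bash
python3 -c "
from h import *
p,R,f,m=feel(3)
"
```

```text
t 19.05 F(lift) [-0.15  0.06 -2.5 ] M [ 0.899 -0.01   0.01 ] sd [0.77 0.54 0.5 ] w 0.0139
 TCP lift mm [-0.34 -4.08 30.21] tilt 40.00 sidelean 0.00 eye u,h mm 27.80 1.94 x -0.35
```

Call:
apply_moves(plan="0 0.032 -0.038 0 0 0 1; 0 0.032 -0.038 0 0 0 1")

```text
time: 19.3
eef_pos: [0.484, 0.0417, 0.2177]
tcp_rot: [0.34, 0.935, -0.096, -0.035]
ft_force: [0.6, -0.5, -3.1]
grip_width: 0.0135
```

```bash
python3 -c "
from h import *
p,R,f,m=feel(3)
"
```

```text
t 19.45 F(lift) [ 0.18  0.26 -3.03] M [ 0.948  0.016 -0.012] sd [0.25 0.4  0.51] w 0.0138
 TCP lift mm [-0.36 -4.09 30.67] tilt 40.00 sidelean 0.01 eye u,h mm 27.81 2.41 x -0.37
```

Call:
apply_moves(plan="0 0.032 -0.038 0 0 0 1; 0 0.032 -0.038 0 0 0 1; 0 0.032 -0.038 0 0 0 1")

```text
time: 19.82
eef_pos: [0.484, 0.0417, 0.2181]
tcp_rot: [0.34, 0.935, -0.096, -0.035]
ft_force: [-0.0, -0.3, -3.9]
grip_width: 0.014
```

Call:
apply_moves(plan="0 0.032 -0.038 0 0 0 1; 0 0.032 -0.038 0 0 0 1; 0 0.032 -0.038 0 0 0 1")

```text
time: 20.2
eef_pos: [0.484, 0.0417, 0.2184]
tcp_rot: [0.34, 0.935, -0.096, -0.035]
ft_force: [0.5, 0.4, -5.7]
grip_width: 0.0141
```

```bash
python3 -c "
from h import *
p,R,f,m=feel(3)
"
```

```text
t 20.35 F(lift) [ 0.42 -0.36 -6.36] M [ 1.311 -0.029  0.046] sd [0.41 0.3  0.33] w 0.0136
 TCP lift mm [-0.44 -4.07 31.49] tilt 39.99 sidelean 0.02 eye u,h mm 27.79 3.22 x -0.45
```

```bash
cat > ov3.py <<'E'
from h import *
import sys
out=[]
for f,(a,b,c,d) in (('w5',(60,190,400,270)),('w1',(60,130,400,240)),('w2',(60,140,400,260))):
  p=dict(np.load(f+'.npz'));z=2.3
  for z0 in(.187,.191):
    im=cv2.cvtColor(p['frame'],cv2.COLOR_RGB2BGR)[b:d,a:c];im=cv2.resize(im,None,fx=z,fy=z,interpolation=cv2.INTER_CUBIC)
    L=.040;P=[(0,0),(L,0),(L+.004,.003),(L+.008,.018),(L-.0005,.0125)]
    S=[((0,-A[0],A[1]),(0,-B[0],B[1])) for A,B in zip(P,P[1:])]
    for x in(.01,-.01):S.append(((x,0,.007),(x,.2,.007)))
    S.append(((-.01,0,.007),(.01,0,.007)))
    S+=[((-.0525,.202,.008),(.0525,.202,.008)),((-.0525,.228,.008),(.0525,.228,.008)),((-.0525,.202,.008),(-.0525,.228,.008)),((.0525,.202,.008),(.0525,.228,.008))]
    for A,B in S:
        q=[tuple(int(round(t)) for t in (proj(p,lf(X,z0))-[a,b]+.5)*z) for X in(A,B)];cv2.line(im,*q,(0,0,255),1)
    cv2.imwrite('pics/o3_%s_%d.png'%(f,z0*1000),im)
E
python3 ov3.py; python3 - <<'E'
import cv2,numpy as np
for f in('w5','w1'):
    cv2.imwrite('pics/o3%s.png'%f,np.vstack([cv2.imread('pics/o3_%s_%d.png'%(f,k)) for k in(187,191)]))
E
```

```text
(no output)
```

View pics/o3w5.png

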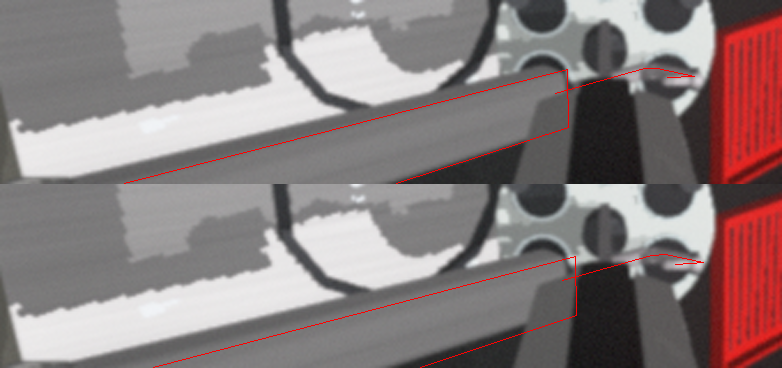

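View pics/o3w1.png

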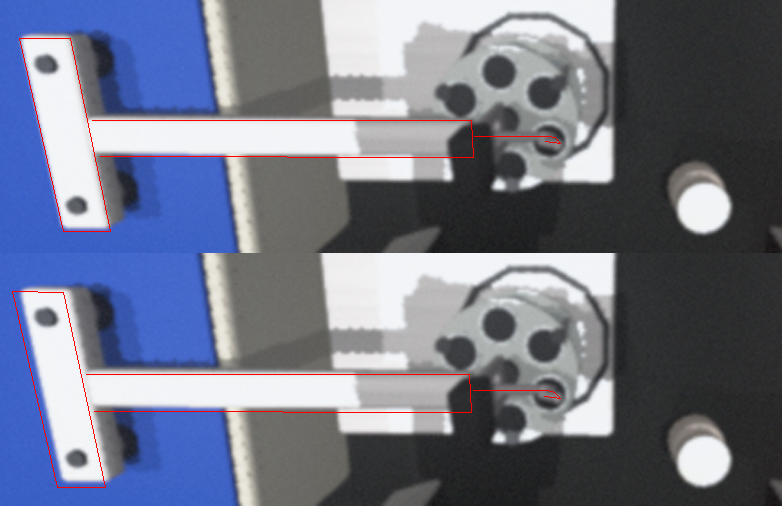

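```bash
cat > plan2.py <<'E'
import numpy as np
from plan import segd,hook,barb
def caps(th,E,w):
    a=np.array([-np.sin(th),np.cos(th)]);s=np.linspace(10,35,26)*w
    return E+s[:,None]*a
def clear(th,E):
    A=np.vstack([caps(th,E,1),caps(th,E,-1)])
    r=min(segd(A,*s).min() for s in hook)-5
    return r,[segd(A,*barb(p)).min()-4 for p in(0,6,13,20,26)]
if __name__=='__main__':
    for h in(-.6,-.3,0):print(h,[(u,)+tuple(np.round([clear(np.deg2rad(40),np.array([u,h]))[0],clear(np.deg2rad(40),np.array([u,h]))[1][0]],2)) for u in(4,4.5,5,5.5,6,6.5,7)])
    for thd in(40,44):
        th=np.deg2rad(thd);print('theta',thd)
        us=np.arange(-8,16,1);print('h\\u  '+' '.join('%4d'%u for u in us))
        for h in np.arange(24,-4,-1):
            row=[]
            for u in us:
                r,b=clear(th,np.array([u,h]))
                if r<0:row.append('  . ')
                else:
                    ok=[i for i,x in enumerate(b) if x>=0]
                    row.append(('%3.1f'%min(r,9)+'abcde'[ok[0]]) if ok else '  # ')
            print('%4d '%h+' '.join(row))
E
python3 plan2.py
```

```text
-0.6 [(4, np.float64(2.06), np.float64(0.97)), (4.5, np.float64(1.77), np.float64(0.6)), (5, np.float64(1.29), np.float64(0.23)), (5.5, np.float64(0.81), np.float64(-0.17)), (6, np.float64(0.32), np.float64(-0.55)), (6.5, np.float64(-0.16), np.float64(-0.91)), (7, np.float64(-0.64), np.float64(-1.32))]
-0.3 [(4, np.float64(2.33), np.float64(0.79)), (4.5, np.float64(1.85), np.float64(0.4)), (5, np.float64(1.37), np.float64(0.03)), (5.5, np.float64(0.89), np.float64(-0.35)), (6, np.float64(0.4), np.float64(-0.75)), (6.5, np.float64(-0.08), np.float64(-1.12)), (7, np.float64(-0.56), np.float64(-1.49))]
0 [(4, np.float64(2.41), np.float64(0.61)), (4.5, np.float64(1.93), np.float64(0.21)), (5, np.float64(1.45), np.float64(-0.18)), (5.5, np.float64(0.96), np.float64(-0.53)), (6, np.float64(0.48), np.float64(-0.93)), (6.5, np.float64(-0.0), np.float64(-1.33)), (7, np.float64(-0.49), np.float64(-1.68))]
theta 40
h\u    -8   -7   -6   -5   -4   -3   -2   -1    0    1    2    3    4    5    6    7    8    9   10   11   12   13   14   15
  24   .    .    .    .    .    .    .    .    .    .    
[... 6375 characters left out ...]
a 3.9a 4.2a 4.2a 3.3a 2.3e   #    #    .    .    .    .    .    .    .    . 
   1 1.2a 1.2a 1.3a 1.5a 1.9a 2.3a 2.9a 3.2a 3.2a 3.2a 3.2a 3.2a 3.1a 2.1a   #    #    .    .    .    .    .    .    .    . 
   0 2.2a 2.2a 2.2a 2.2a 2.2a 2.2a 2.2a 2.2a 2.2a 2.2a 2.2a 2.2a 2.2a 1.8a 0.9a   .    .    .    .    .    .    .    .    . 
  -1 1.2a 1.2a 1.2a 1.2a 1.2a 1.2a 1.2a 1.2a 1.2a 1.2a 1.2a 1.2a 1.2a 1.1a 0.5a   .    .    .    .    .    .    .    .    . 
  -2 0.2a 0.2a 0.2a 0.2a 0.2a 0.2a 0.2a 0.2a 0.2a 0.2a 0.2a 0.2a 0.2a 0.2a   .    .    .    .    .    .    .    .    .    . 
  -3   .    .    .    .    .    .    .    .    .    .    .    .    .    .    .    .    .    .    .    .    .    .    .    .
```

Call:
apply_moves(plan="0 -0.064 0.076 0 0 0 1; 0 -0.15 0.18 0 0 0 1; 0 -0.15 0.18 0 0 0 1")

```text
time: 20.72
eef_pos: [0.4842, 0.0416, 0.2167]
tcp_rot: [0.34, 0.935, -0.096, -0.035]
ft_force: [0.4, 0.3, -4.2]
grip_width: 0.0136
```

```bash
python3 -c "
from h import *
p,R,f,m=feel(5)
togo([(34.5,1.2,40),(37.5,3.2,40),(38.8,4.5,40),(39.8,5.5,40),(41,6.5,40),(42.8,8,40),(44.1,9.7,40),(45,11.5,40),(46,14,40),(47.2,16.5,40),(49,18.5,40)],p,R)
"
```

```text
t 20.98 F(lift) [-0.27  0.   -3.05] M [0.917 0.037 0.009] sd [0.32 0.28 0.39] w 0.0142
 TCP lift mm [-0.23 -4.1  29.57] tilt 40.01 sidelean -0.02 eye u,h mm 27.82 1.31 x -0.22
(34.5, 1.2, 40) [0.02 0.51 0.44] [ 0.01 -0.01 -0.01]
(37.5, 3.2, 40) [0.02 0.86 0.48] [ 0.01 -0.01 -0.01]
(38.8, 4.5, 40) [0.02 1.05 0.46] [ 0.01 -0.01 -0.01]
(39.8, 5.5, 40) [0.02 1.19 0.45] [ 0.01 -0.01 -0.01]
(41, 6.5, 40) [0.02 1.34 0.45] [ 0.01 -0.01 -0.01]
(42.8, 8, 40) [0.02 1.58 0.45] [ 0.01 -0.01 -0.01]
(44.1, 9.7, 40) [0.02 1.79 0.4 ] [ 0.01 -0.01 -0.01]
(45, 11.5, 40) [0.02 1.97 0.32] [ 0.01 -0.01 -0.01]
(46, 14, 40) [0.02 2.21 0.2 ] [ 0.01 -0.01 -0.01]
(47.2, 16.5, 40) [0.02 2.46 0.08] [ 0.01 -0.01 -0.01]
(49, 18.5, 40) [0.02 2.73 0.04] [ 0.01 -0.01 -0.01]
```

Call:
apply_moves(plan="0 0.25 0.22 0 0 0 1; 0 0.51 0.44 0 0 0 1; 0 0.7 0.46 0 0 0 1; 0 0.86 0.48 0 0 0 1; 0 0.86 0.48 0 0 0 1")

```text
time: 21.6
eef_pos: [0.4822, 0.0321, 0.2184]
tcp_rot: [0.34, 0.935, -0.097, -0.035]
ft_force: [0.6, 0.3, -3.1]
grip_width: 0.0139
```

```bash
python3 -c "
from h import *
p,R,f,m=feel(4)
"
```

```text
t 21.80 F(lift) [-0.02 -0.02 -2.72] M [0.898 0.024 0.016] sd [0.12 0.35 0.21] w 0.0137
 TCP lift mm [ -0.34 -13.74  31.23] tilt 40.00 sidelean 0.00 eye u,h mm 37.46 2.96 x -0.34
```

Call:
apply_moves(plan="0 0.1 -0.01 0 0 0 1; 0 0.19 -0.02 0 0 0 1; 0 0.19 -0.02 0 0 0 1")

```text
time: 22.18
eef_pos: [0.4819, 0.0309, 0.2196]
tcp_rot: [0.34, 0.935, -0.096, -0.035]
ft_force: [-0.1, 0.6, -3.0]
grip_width: 0.0139
```

```bash
python3 -c "
from h import *
p,R,f,m=feel(4)
"
```

```text
t 22.38 F(lift) [ 0.38 -0.34 -3.12] M [0.91  0.039 0.019] sd [0.23 0.5  0.55] w 0.0142
 TCP lift mm [ -0.35 -15.11  32.59] tilt 40.00 sidelean 0.01 eye u,h mm 38.83 4.32 x -0.35
```

Call:
apply_moves(plan="0 0.08 -0.02 0 0 0 1; 0 0.15 -0.03 0 0 0 1; 0 0.15 -0.03 0 0 0 1")

```text
time: 22.75
eef_pos: [0.4817, 0.0299, 0.2208]
tcp_rot: [0.34, 0.935, -0.096, -0.035]
ft_force: [0.6, -0.8, -3.7]
grip_width: 0.0135
```

```bash
python3 -c "
from h import *
p,R,f,m=feel(3)
"
```

```text
t 22.90 F(lift) [-0.16 -0.3  -3.1 ] M [0.926 0.004 0.029] sd [0.13 0.28 0.24] w 0.0137
 TCP lift mm [ -0.35 -16.07  33.78] tilt 40.00 sidelean 0.01 eye u,h mm 39.79 5.52 x -0.35
```

Call:
apply_moves(plan="0 0.08 0 0 0 0 1; 0 0.15 0 0 0 0 1; 0 0.15 0 0 0 0 1")

```text
time: 23.28
eef_pos: [0.4814, 0.0288, 0.2219]
tcp_rot: [0.34, 0.935, -0.096, -0.035]
ft_force: [0.4, 0.8, -2.8]
grip_width: 0.014
```

```bash
python3 -c "
from h import *
p,R,f,m=feel(3)
"
```

```text
t 23.43 F(lift) [ 0.    0.23 -2.6 ] M [0.874 0.034 0.025] sd [0.06 0.49 0.71] w 0.0137
 TCP lift mm [ -0.32 -17.23  34.82] tilt 40.00 sidelean -0.00 eye u,h mm 40.95 6.55 x -0.32
```

Call:
apply_moves(plan="0 0.08 0 0 0 0 1; 0 0.16 0 0 0 0 1; 0 0.16 0 0 0 0 1")

```text
time: 23.8
eef_pos: [0.4812, 0.0276, 0.2229]
tcp_rot: [0.34, 0.935, -0.096, -0.035]
ft_force: [0.7, 0.8, -2.4]
grip_width: 0.0139
```

```bash
python3 -c "
from h import *
p,R,f,m=feel(3)
"
```

```text
t 23.95 F(lift) [ 0.33 -0.19 -2.37] M [ 0.874  0.03  -0.015] sd [0.34 0.07 0.6 ] w 0.0137
 TCP lift mm [ -0.3  -18.46  35.87] tilt 40.00 sidelean -0.00 eye u,h mm 42.18 7.61 x -0.30
```

Call:
apply_moves(plan="0 0.08 0 0 0 0 1; 0 0.08 0 0 0 0 1")

```text
time: 24.2
eef_pos: [0.481, 0.027, 0.2233]
tcp_rot: [0.34, 0.935, -0.096, -0.035]
ft_force: [0.8, 0.3, -1.8]
grip_width: 0.014
```

```bash
python3 -c "
from h import *
p,R,f,m=feel(3)
P=env.get_image('wrist');save(P,'w6');np.savez('w6',K=P['K'],pose=P['pose'],frame=P['frame'])
"; python3 ov2.py w6 280 185 380 245 6
```

```text
t 24.35 F(lift) [ 0.15  0.69 -1.87] M [ 0.966 -0.031 -0.005] sd [0.46 0.12 0.4 ] w 0.0140
 TCP lift mm [ -0.33 -19.05  36.33] tilt 40.00 sidelean -0.00 eye u,h mm 42.77 8.06 x -0.33
```

View pics/o2_w6.png

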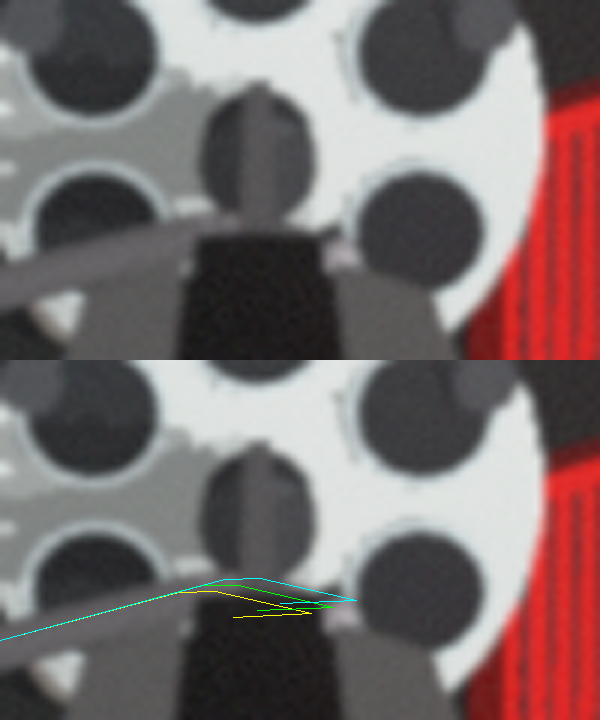

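Call:
apply_moves(plan="0 0.1 -0.02 0 0 0 1; 0 0.1 -0.02 0 0 0 1")

```text
time: 24.65
eef_pos: [0.4808, 0.0263, 0.2241]
tcp_rot: [0.34, 0.935, -0.096, -0.035]
ft_force: [-0.4, 0.6, -2.2]
grip_width: 0.014
```

Call:
apply_moves(plan="0 0.1 -0.03 0 0 0 1; 0 0.1 -0.03 0 0 0 1")

```text
time: 24.9
eef_pos: [0.4807, 0.0257, 0.225]
tcp_rot: [0.34, 0.935, -0.096, -0.035]
ft_force: [0.3, -0.4, -3.2]
grip_width: 0.0139
```

```bash
python3 -c "
from h import *
p,R,f,m=feel(3)
"
```

```text
t 25.05 F(lift) [-0.06  0.22 -3.37] M [ 0.912  0.028 -0.02 ] sd [0.88 0.72 0.31] w 0.0136
 TCP lift mm [ -0.39 -20.3   37.91] tilt 40.00 sidelean 0.01 eye u,h mm 44.02 9.65 x -0.39
```

Call:
apply_moves(plan="0 0.1 -0.04 0 0 0 1; 0 0.19 -0.08 0 0 0 1; 0 0.19 -0.08 0 0 0 1")

```text
time: 25.42
eef_pos: [0.4807, 0.0249, 0.2269]
tcp_rot: [0.34, 0.935, -0.096, -0.035]
ft_force: [0.9, 0.0, -3.0]
grip_width: 0.0138
```

Call:
apply_moves(plan="0 0.12 -0.06 0 0 0 1; 0 0.12 -0.06 0 0 0 1")

```text
time: 25.68
eef_pos: [0.4805, 0.0244, 0.2282]
tcp_rot: [0.34, 0.935, -0.096, -0.035]
ft_force: [-0.4, -0.4, -2.8]
grip_width: 0.0138
```

```bash
python3 -c "
from h import *
p,R,f,m=feel(3)
"
```

```text
t 25.82 F(lift) [ 0.34 -0.32 -2.99] M [ 0.912  0.019 -0.017] sd [0.45 0.47 0.09] w 0.0136
 TCP lift mm [ -0.34 -21.73  41.04] tilt 40.00 sidelean 0.00 eye u,h mm 45.45 12.77 x -0.34
```

Call:
apply_moves(plan="0 0.14 -0.09 0 0 0 1; 0 0.28 -0.18 0 0 0 1; 0 0.28 -0.18 0 0 0 1")

```text
time: 26.2
eef_pos: [0.4804, 0.0234, 0.2314]
tcp_rot: [0.34, 0.935, -0.096, -0.035]
ft_force: [-0.4, -0.6, -2.9]
grip_width: 0.0139
```

Call:
apply_moves(plan="0 0.16 -0.03 0 0 0 1; 0 0.16 -0.03 0 0 0 1")

```text
time: 26.45
eef_pos: [0.4801, 0.0224, 0.2326]
tcp_rot: [0.34, 0.935, -0.096, -0.035]
ft_force: [0.1, 0.7, -3.1]
grip_width: 0.0139
```

Call:
apply_moves(plan="0 0.16 -0.03 0 0 0 1; 0 0.16 -0.03 0 0 0 1")

```text
time: 26.7
eef_pos: [0.4799, 0.0214, 0.2338]
tcp_rot: [0.34, 0.935, -0.096, -0.035]
ft_force: [1.1, -0.4, -2.9]
grip_width: 0.0141
```

```bash
python3 -c "
from h import *
p,R,f,m=feel(3)
"
```

```text
t 26.85 F(lift) [-0.52 -0.45 -3.73] M [0.939 0.03  0.003] sd [0.29 0.46 0.18] w 0.0138
 TCP lift mm [ -0.33 -24.79  46.72] tilt 40.00 sidelean 0.00 eye u,h mm 48.51 18.46 x -0.33
```

Call:
apply_moves(plan="0 0.3 0.02 0 0 0 1; 0 0.61 0.05 0 0 0 1; 0 0.61 0.05 0 0 0 1")

```text
time: 27.22
eef_pos: [0.4789, 0.0163, 0.2375]
tcp_rot: [0.34, 0.935, -0.097, -0.035]
ft_force: [0.2, 0.4, -2.9]
grip_width: 0.0138
```

Call:
apply_moves(plan="0 0.65 0.16 0 0 0 1; 0 1.3 0.5 0 0 0 1; 0 1.96 0.93 0 0 0 1; 0 2.7 1.5 0 0 0 1; 0 3.4 2.1 0 0 0 1; 0 3.4 2.1 0 0 0 1")

```text
time: 27.98
eef_pos: [0.4704, -0.0228, 0.2429]
tcp_rot: [0.34, 0.935, -0.097, -0.035]
ft_force: [-0.4, 0.3, -3.9]
grip_width: 0.0136
```

```bash
python3 -c "
from h import *
p,R,f,m=feel(3)
P=env.get_image('scene');save(P,'s7')
P=env.get_image('wrist');save(P,'w7')
a=cv2.imread('pics/s7.png')[120:260,240:440];cv2.imwrite('pics/s7z.png',cv2.resize(a,None,fx=4,fy=4,interpolation=cv2.INTER_CUBIC))
"
```

```text
t 28.12 F(lift) [ 0.2  -0.11 -2.85] M [ 0.896  0.014 -0.011] sd [0.14 0.58 0.38] w 0.0136
 TCP lift mm [ -0.4  -69.45  55.96] tilt 39.99 sidelean 0.02 eye u,h mm 93.16 27.69 x -0.42
```

View pics/s7z.png

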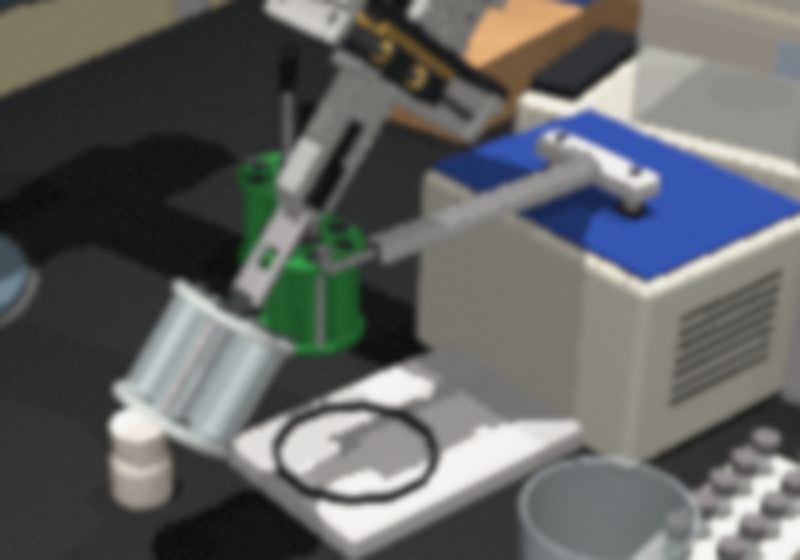

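View pics/w7.png

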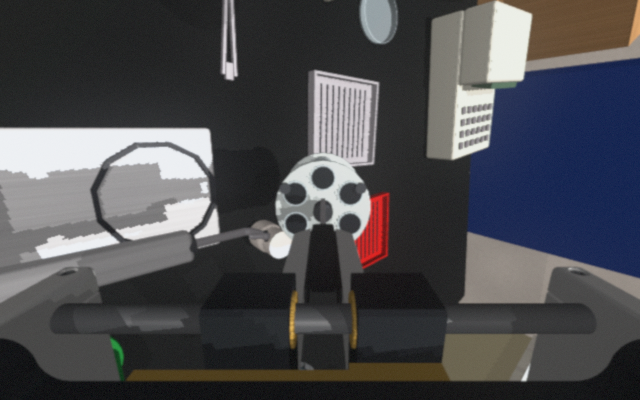

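Call:
apply_moves(plan="0 2.1 -2.5 0 0 0 1; 0 4.2 -5.0 0 0 0 1; 0 6.4 -7.7 0 0 0 1; 0 6.4 -7.7 0 0 0 1")

```text
time: 28.72
eef_pos: [0.4722, -0.0214, 0.3459]
tcp_rot: [0.34, 0.935, -0.097, -0.032]
ft_force: [-0.0, 0.8, -3.8]
grip_width: 0.0139
```

```bash
python3 -c "
from h import *
p,R,f,m=feel(3)
np.set_printoptions(precision=4,suppress=True)
T=env.get_image('top');np.savez('top8',K=T['K'],pose=T['pose'],frame=T['frame']);save(T,'t8')
S=env.get_image('scene');np.savez('s8',K=S['K'],pose=S['pose'],frame=S['frame']);save(S,'s8')
print('jar',atz(T,(328.5,244),.062))
print(env.read_state()['joint_pos'].round(3))
R1=down(np.load('tester.npy')[2])
print(rel(p,R,[.5004,-.2817,.36],R1))
c=cv2.imread('pics/s8.png')[260:340,200:310];cv2.imwrite('pics/s8z.png',cv2.resize(c,None,fx=6,fy=6,interpolation=cv2.INTER_CUBIC))
"
```

```text
t 28.88 F(lift) [-0.17  0.01 -4.02] M [ 0.934  0.03  -0.023] sd [0.29 0.21 0.24] w 0.0139
 TCP lift mm [ -0.61 -68.65 155.09] tilt 39.97 sidelean 0.05 eye u,h mm 92.35 126.82 x -0.64
jar [ 0.3732 -0.0827  0.062 ]
[ 0.082 -0.09   1.785 -0.667  1.659  1.869]
(array([ 8.22, 20.21, 14.6 ]), array([39.97,  0.05,  0.03]))
```

View pics/s8z.png

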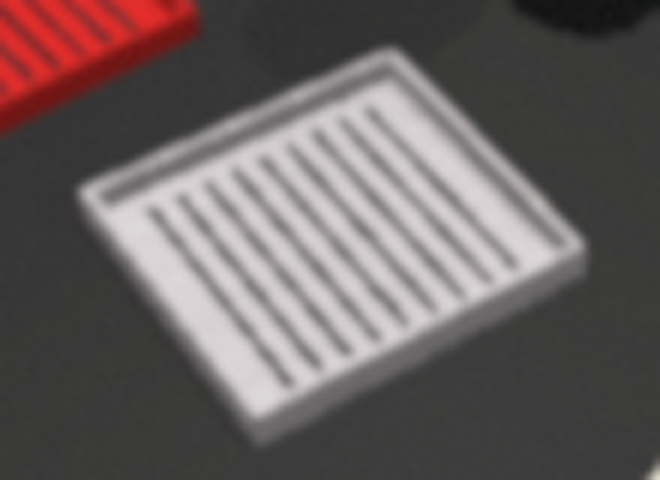

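```bash
python3 -c "
from h import *
from scipy.optimize import least_squares
np.set_printoptions(precision=4,suppress=True)
T=dict(np.load('top.npz'));S=dict(np.load('s8.npz'))
t6=lambda a,b:np.array([(a-2.5)/6+340,(b-2.5)/6+170]);s6=lambda a,b:np.array([(a-2.5)/6+200,(b-2.5)/6+260])
q=[(T,t6(155,82),(1,1)),(T,t6(403,132),(1,-1)),(T,t6(357,378),(-1,-1)),(T,t6(107,325),(-1,1)),(S,s6(82,190),(-1,-1)),(S,s6(393,48),(-1,1)),(S,s6(585,242),(1,1)),(S,s6(258,425),(1,-1))]
def w(v,X):
    c,s=np.cos(v[2]),np.sin(v[2]);x,y=X[0]*.075,X[1]*.075;return np.array([v[0]+c*x-s*y,v[1]+s*x+c*y,.016])
g=least_squares(lambda v:np.ravel([proj(p,w(v,X))-px for p,px,X in q]),[.5,-.28,-.2]);print(g.x,g.fun.reshape(-1,2).round(1).tolist())
"
```

```text
[ 0.4994 -0.2813 -0.2256] [[0.3, 0.6], [-0.8, 0.5], [-0.4, -0.2], [0.4, 0.2], [-0.1, 0.6], [0.0, 0.5], [0.4, 0.8], [-0.0, -0.7]]
```

Call:
apply_moves(plan="0.5 1.5 0 10 0 0 1; 2 5 2 20 0 0 1; 4 10 6 30 0 0 1; 6 15 10 40 0 0 1; 8.2 20.2 14.6 40 0 0 1; 8.2 20.2 14.6 40 0 0 1; 8.2 20.2 14.6 40 0 0 1; 8.2 20.2 14.6 40 0 0 1")

```text
time: 29.98
eef_pos: [0.5006, -0.28, 0.3608]
tcp_rot: [-0.0, 0.995, -0.102, -0.0]
ft_force: [-0.4, -0.4, -2.8]
grip_width: 0.0136
```

```bash
python3 -c "
from h import *
p,R,f,m=feel(3);print(p)
P=env.get_image('wrist');save(P,'w9')
P=env.get_image('scene');save(P,'s9')
"
```

```text
t 30.12 F(lift) [ 0.48  0.41 -3.19] M [0.059 0.014 0.029] sd [0.13 0.55 0.5 ] w 0.0143
 TCP lift mm [  81.56 -315.56  174.33] tilt 0.00 sidelean -0.00 eye u,h mm 315.56 137.43 x 81.56
[ 0.5007138  -0.27996129  0.36133222]
```

View pics/w9.png

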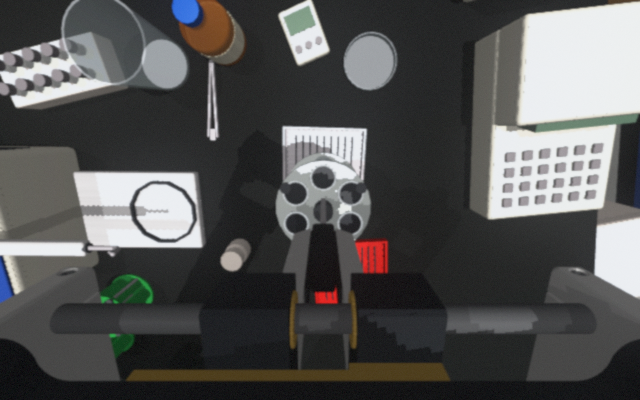

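View pics/s9.png

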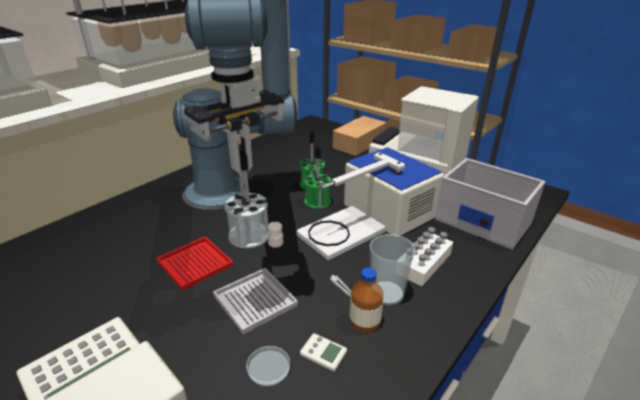

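Call:
apply_moves(plan="-0.1 0.15 4 0 0 0 1; -0.1 0.15 8.5 0 0 0 1; -0.1 0.15 13 0 0 0 1; -0.1 0.15 16.5 0 0 0 1; -0.1 0.15 18 0 0 0 1; -0.1 0.15 18 0 0 0 1; -0.1 0.15 18 0 0 0 1")

```text
time: 31.1
eef_pos: [0.5002, -0.2838, 0.1833]
tcp_rot: [0.001, 0.995, -0.102, 0.001]
ft_force: [0.3, 0.0, -2.5]
grip_width: 0.0137
```

```bash
python3 -c "
from h import *
p,R,f,m=feel(3);print(p)
P=env.get_image('scene');save(P,'s10')
c=cv2.imread('pics/s10.png')[200:350,170:350];cv2.imwrite('pics/s10z.png',cv2.resize(c,None,fx=4,fy=4,interpolation=cv2.INTER_CUBIC))
"
```

```text
t 31.25 F(lift) [-0.37  0.3  -3.29] M [ 0.067  0.008 -0.016] sd [0.55 0.63 0.38] w 0.0139
 TCP lift mm [  81.7  -319.46   -3.84] tilt 0.10 sidelean -0.17 eye u,h mm 319.52 -40.74 x 81.81
[ 0.50005033 -0.28381058  0.18316104]
```

View pics/s10z.png

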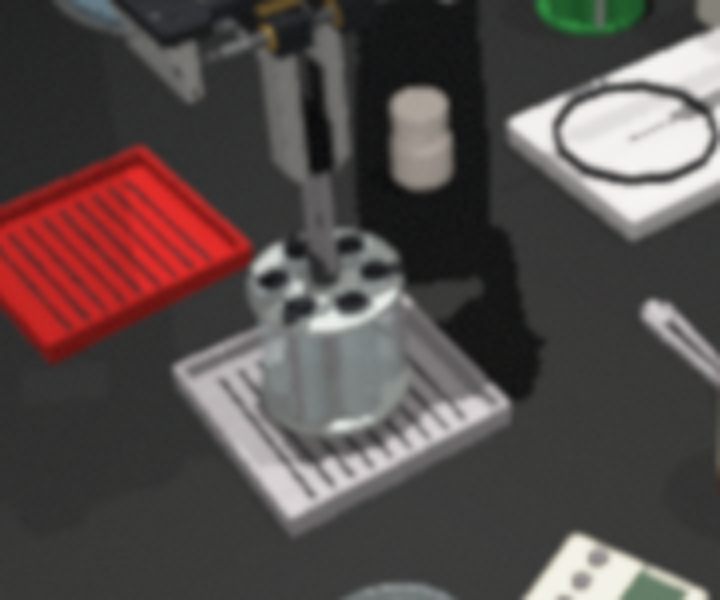

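Call:
apply_moves(plan="0 -0.2 0.5 0 0 0 1; 0 -0.2 1.0 0 0 0 1; 0 -0.2 1.4 0 0 0 1; 0 -0.2 1.4 0 0 0 1")

```text
time: 31.8
eef_pos: [0.4992, -0.2809, 0.1664]
tcp_rot: [-0.0, 0.995, -0.103, -0.001]
ft_force: [0.6, -0.1, -3.8]
grip_width: 0.0142
```

Call:
apply_moves(plan="0 0 0.1 0 0 0 1; 0 0 0.1 0 0 0 1")

```text
time: 32.05
eef_pos: [0.4996, -0.2812, 0.1662]
tcp_rot: [0.0, 0.995, -0.103, 0.0]
ft_force: [-1.1, 0.2, -3.2]
grip_width: 0.0135
```

Call:
apply_moves(plan="0 0 0.07 0 0 0 1; 0 0 0.07 0 0 0 1")

```text
time: 32.3
eef_pos: [0.4995, -0.2811, 0.1655]
tcp_rot: [-0.0, 0.995, -0.103, -0.0]
ft_force: [-0.1, -0.7, -3.3]
grip_width: 0.0137
```

Call:
apply_moves(plan="0 0 0.07 0 0 0 1; 0 0 0.07 0 0 0 1")

```text
time: 32.55
eef_pos: [0.4995, -0.2811, 0.1647]
tcp_rot: [-0.0, 0.995, -0.103, -0.0]
ft_force: [-0.1, 0.1, -4.0]
grip_width: 0.0136
```

```bash
python3 -c "
from h import *
p,R,f,m=feel(3);print(p)
"
```

```text
t 32.70 F(lift) [-0.03  0.32 -2.82] M [0.039 0.041 0.001] sd [0.77 0.5  0.53] w 0.0139
 TCP lift mm [  80.62 -316.95  -22.26] tilt -0.00 sidelean 0.00 eye u,h mm 316.95 -59.16 x 80.62
[ 0.49951152 -0.2811296   0.16473606]
```

Call:
apply_moves(plan="0 0 0.06 0 0 0 1; 0 0 0.06 0 0 0 1; 0 0 0.06 0 0 0 1")

```text
time: 33.08
eef_pos: [0.4997, -0.2813, 0.1646]
tcp_rot: [0.0, 0.995, -0.103, 0.0]
ft_force: [-1.9, 0.4, 1.2]
grip_width: 0.014
```

Call:
apply_moves(plan="0 0 0.06 0 0 0 1; 0 0 0.06 0 0 0 1; 0 0 0.06 0 0 0 1")

```text
time: 33.45
eef_pos: [0.4998, -0.2813, 0.1646]
tcp_rot: [0.0, 0.995, -0.103, 0.0]
ft_force: [-2.5, 1.5, 5.2]
grip_width: 0.0137
```

Call:
apply_moves(plan="0 0 0.06 0 0 0 1; 0 0 0.06 0 0 0 1; 0 0 0.06 0 0 0 1")

```text
time: 33.83
eef_pos: [0.4998, -0.2813, 0.1647]
tcp_rot: [0.0, 0.995, -0.103, 0.0]
ft_force: [-2.8, 2.0, 8.1]
grip_width: 0.0138
```

```bash
python3 -c "
from h import *
p,R,f,m=feel(3);print(p)
"
```

```text
t 33.98 F(lift) [-3.09  1.78  8.03] M [0.493 0.903 0.014] sd [0.1  0.58 0.35] w 0.0143
 TCP lift mm [  80.99 -317.11  -22.34] tilt 0.03 sidelean -0.04 eye u,h mm 317.12 -59.24 x 81.01
[ 0.49983787 -0.28135995  0.16465699]
```

Call:
apply_moves(plan="0 0 -0.12 0 0 0 1; 0 0 -0.12 0 0 0 1; 0 0 -0.12 0 0 0 1")

```text
time: 34.35
eef_pos: [0.4998, -0.2814, 0.1646]
tcp_rot: [0.0, 0.995, -0.103, 0.0]
ft_force: [-1.4, 0.1, 4.7]
grip_width: 0.0137
```

Call:
apply_moves(plan="0 0 0 0 0 0 0.5; 0 0 0 0 0 0 0.3; 0 0 0 0 0 0 0; 0 0 0 0 0 0 -0.3; 0 0 0 0 0 0 -0.5; 0 0 0 0 0 0 -0.5")

```text
time: 35.1
eef_pos: [0.4995, -0.2812, 0.1642]
tcp_rot: [0.0, 0.995, -0.103, 0.0]
ft_force: [0.7, -0.4, 0.5]
grip_width: 0.0688
```

```bash
python3 -c "
from h import *
p,R,f,m=feel(2);print(p)
P=env.get_image('wrist');save(P,'w11')
"
```

```text
t 35.20 F(lift) [-0.27 -0.31  0.62] M [0.006 0.037 0.04 ] sd [0.   0.42 0.32] w 0.0702
 TCP lift mm [  80.64 -316.96  -22.86] tilt 0.00 sidelean -0.00 eye u,h mm 316.96 -59.76 x 80.65
[ 0.49953206 -0.2811415   0.16414325]
```

View pics/w11.png

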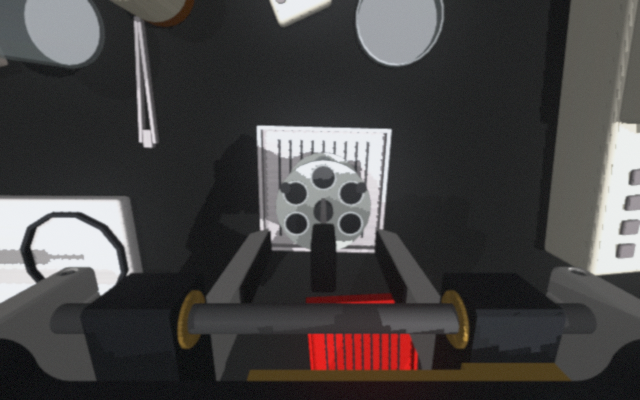

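The rack stands in the tray, centred between the open fingers, so I'll retreat straight up.

Call:
apply_moves(plan="0 0 -2 0 0 0 -0.7; 0 0 -6 0 0 0 -0.7; 0 0 -11 0 0 0 -0.7; 0 0 -16 0 0 0 -0.7; 0 0 -16 0 0 0 -0.7; 0 0 -16 0 0 0 -0.7")

```text
time: 36.0
eef_pos: [0.4994, -0.281, 0.3244]
tcp_rot: [0.0, 0.995, -0.103, 0.0]
ft_force: [-0.4, 0.1, -0.9]
grip_width: 0.0795
```

```bash
python3 -c "
from h import *
p,R,f,m=feel(2);print(p)
P=env.get_image('scene');save(P,'s12')
c=cv2.imread('pics/s12.png')[200:350,170:350];cv2.imwrite('pics/s12z.png',cv2.resize(c,None,fx=4,fy=4,interpolation=cv2.INTER_CUBIC))
W=env.get_image('wrist');save(W,'w12')
for P in(env.get_image('top'),):
    save(P,'t12')
"
```

```text
t 36.10 F(lift) [-0.12  0.72  0.16] M [ 0.042 -0.025 -0.018] sd [0.38 0.45 0.23] w 0.0797
 TCP lift mm [  80.04 -316.6   135.89] tilt -0.07 sidelean 0.12 eye u,h mm 316.56 98.99 x 79.96
[ 0.49901004 -0.28067478  0.32289461]
```

View pics/s12z.png

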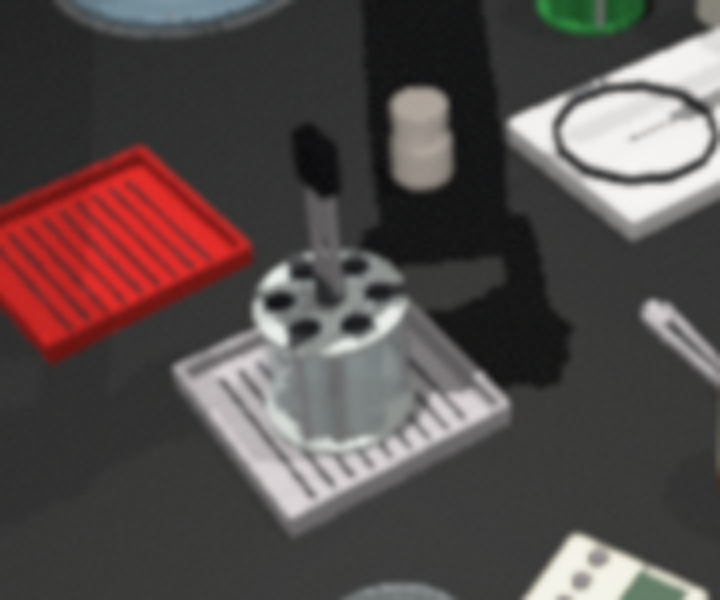

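View pics/w12.png

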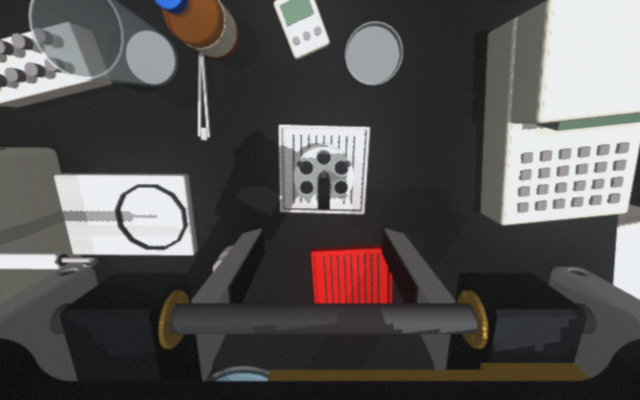

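View pics/s12.png

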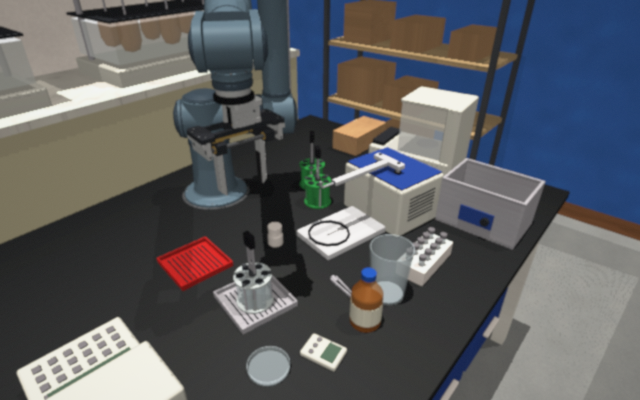

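```bash
python3 -c "
from h import *
S=dict(np.load('s8.npz'))
for z in(.087,.171,.188,.205):print(z,(proj(S,[.5003,-.281,z])-[170,200]+.5)*4)
"
```

```text
0.087 [333.37766691 299.00900027]
0.171 [321.79570814 185.46421771]
0.188 [319.31958996 161.18936869]
0.205 [316.79602721 136.44939259]
```

```bash
python3 -c "
from h import *
print(env.close_job())"
```

```text
the job is handed in; nothing more can be done
None
```

The rack is off the hook and stands in the steel drain tray, released. I handed the job in at about 36 s of the 67 s allowed.

**Removal:**
- I gripped the block across its thickness and lifted the rack; it weighs about 3 N.
- I located the hook by light touch: its underside, then the nose, which gave L of about 39.5 mm.
- With the rack tilted 40 degrees, I eased the eye up around the nose and over the barb with only about 1 N of contact.
- The highest load I read on the hook was about 10 N (limit 15 N), during the upright touch test.

**Set-down:** I brought the rack upright over the tray and lowered it until it touched the floor. I pressed with about 11 N (limit 40 N), eased off, opened the fingers and rose clear.

**Last checks:**
- The final pictures show the rack upright in the tray, with the strap and grip block within about 2 px of where they should be for a vertical rack.
- From the arm's position at release, it sits within about 2 mm of the tray's middle.
- In the final scene picture the bystanders look unmoved; I compared them by eye and did not measure them.
- The arm holds about 12 cm above the rack and touches nothing.

**One disagreement:** with the rack tilted, the underside contact came about 1 mm higher than a sharp-edged eye would give. I took the eye's edges as rounded and planned with that; the small contact forces on the way out fitted that.

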